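# Set up the rubbing-down board

### The arm

A 6-joint arm with a two-finger parallel gripper is mounted at the origin on the work surface. World frame = base frame: x ahead of the robot, y to its left, z up, the work surface at z = 0. Lengths are in m, angles in degrees, forces in N, time in s.
With the tool pointing down it reaches from about 0.4 to 0.825 m from the base axis. Payload 7 kg.
Tool frame: the origin (TCP) lies midway between the tips of the shut fingers; the grasp point (between the pads) lies r.grip_depth behind it (r.grip_depth is the distance from the TCP to the grasp point, in m); z points along the fingers, y is the line along which they close (so a half turn about z gives the same grasp; the last joint's range is limited). The gripper opens to 88 mm and grips with 3 to 60 N. Pads are 19 mm wide; open, the fingers measure 130 mm over their backs; the gripper's body (78 mm by 193 mm) begins 47 mm behind the grasp point.
Start: joints at [85.262, 20.546, 0.682, 0, -70.136, -16.507], TCP at [0.245, 0.629, 0.227] pointing down, gripper open.
Joint ranges: [-176.03, 176.03], [-82.01, 121.73], [-58.28, 71.71], [-173.87, 95.51], [-174.79, -0.11], [-173.66, 173.66]. Speed limits (degrees/s): [136.94, 136.94, 172.46, 180, 180, 180].

### API

Orientations are given as [roll, pitch, yaw] about the fixed x, y, z axes, in that order (R = Rz(yaw) Ry(pitch) Rx(roll)).
In Python, from plant import r gives the robot as it stands.
- The arm moves only by the shell command python3 drive.py [OPENING] [FORCE], which reads ROWS from standard input. ROWS is one flat JSON list of numbers that holds 1 to 12 rows one after another, with no inner brackets; each row has 6 numbers: dx, dy, dz in cm, then a rotation vector rx, ry, rz in units of 5 degrees; each row is the pose to reach, as a shift and turn from the pose commanded when the command began, along the tool's axes at that moment; what a row does not reach only later rows make up. A row lasts 1/12 s, in which the tool goes at most 0.0417 m and 7.16 degrees, less where a joint would pass 70% of its speed; a pose out of reach is approached as far as the arm can. OPENING is the finger opening in m, set as the command begins (- or left out keeps the last). The fingers move at their own pace and stop on an object; FORCE is the grip in N (left out, the last holds). Time passes only in rows, so rows that do not move let the fingers close. It prints the time, the measured TCP pose, the force, the opening and the grip force at its end. Input that does not fit is refused with a message, and nothing moves.
- r.get_state(): the state, without advancing time (a new reading comes with each control period).
- r.capture(name): name is "side" or "top" or "wrist"; returns a dict with "frame" (384x512x3 uint8, red, green, blue), "z_map" (384x512 float32, m along the optical axis (not along the pixel's ray), 0 where there is no reading), "fx", "fy", "cx", "cy" (pixels), "cam_to_world" (4x4, takes a point from camera to world coordinates). Camera axes: x right, y down, z forward; pixel columns grow to the right and rows downward; lengths in m; the calibration is good to about 2 mm. The wrist camera is an equidistant fisheye: a pixel r from the principal point sees the ray r / f radians off the axis. A picture is of the moment at which its call begins.
- r.close_job(): hands the job in; it is judged then, once.
The state is a dict: "time_s": time; "joints": joint angles; "qd": joint speeds; "joint_torque": joint torques, N m; "tcp_pos": TCP position; "eef_rot": TCP orientation; "contact_force": force on the tool from outside, world axes, zero at the start; "moment": the same for the moment, N m; "gripper_width": finger opening in m; "gripper_force": force on a finger pad.
Only numpy, scipy, OpenCV 4.12 (cv2) and the standard library are available. Lean on these libraries where they do the work, as an engineer would, in place of code of your own. Each camera call takes 0.05 s, during which the arm holds its last target. There are 200 camera calls.

### The job

Get the rubbing-down board ready: clear the rubbing stick off the lanes and press it down into its spring clip beside the board until both jaws have closed over it, and lock every tile down. Each tile goes under a clamp of its own, slid flat along the board until it lies square against the back stop and centred on its rubber pad, with the clamp handle pushed right down past its over-centre point so that the foot holds the tile; leave the pots and the jar on the bench where they stand.

Things in the scene. Friction and masses are not known exactly. Their poses are not given: they have to be found in the camera images.
- tile0: one of up to three identical fired terracotta tiles, 80 x 80 x 12 mm, about 160 g, lying flat on its lane of the board, at the end away from the clamp; origin at the centre of its underside, axes along its edges (None if absent)
- tile1: one of up to three identical fired terracotta tiles, 80 x 80 x 12 mm, about 160 g, lying flat on its lane of the board, at the end away from the clamp; origin at the centre of its underside, axes along its edges (None if absent)
- tile2: one of up to three identical fired terracotta tiles, 80 x 80 x 12 mm, about 160 g, lying flat on its lane of the board, at the end away from the clamp; origin at the centre of its underside, axes along its edges (None if absent)
- stick: double-ended abrasive rubbing stick, 180 mm long: dark round rod of 14 mm diameter with a square wooden sleeve 18 x 18 x 50 mm at the middle to hold it by; left lying across the lanes on the board; about 90 g; origin at its very centre, x along its length (both ends alike)
- clip: spring tool clip fixed on the bench beside the board: wooden strip 170 x 50 x 6 mm carrying two aluminium forks, 14 mm wide, 62 mm either side of the middle, open upward (only the strip lies between them). Rod rests 38 mm above the bench between a fixed prong (+y side, top 76 mm up) and a sprung hinged jaw (-y side, top 68 mm up); origin at the strip's underside centre, x along its length
- seat (a point): where the stick's centre belongs in the clip, 45 mm above the bench, x along the stored stick. Pushed straight down from above, the rod meets the jaws' sloped noses with its centre about 20 mm above the seat, swings both jaws aside with 10 to 15 N in all, and they close over it
- board: rubbing-down board, fixed: plywood 390 x 330 x 12 mm with three parallel lanes 105 mm apart; x = the way tiles slide, y across, origin on the bench under the middle pad. It reaches from 235 mm before the pads to 155 mm behind. A wooden stop 8 mm high has its face 40 mm behind the pad centres; clamp bases (24 mm wide, 50 mm high) stand 47 to 84 mm behind them
- pad0 (a point): lane at the board's +y side: point on the board's top where the centre of a tile's underside belongs, the middle of an 80 mm square black rubber pad let in flush with the board; axes as the board's
- handle0 (a joint): handle of the horizontal toggle clamp behind pad0, rad: 0 = down and locked (pointing away from the pad, 10 degrees above level), 1.05 = fully up (70 degrees above level), arm swung up clear of the pad, as a tile needs. On a tile it resists from 0.5 with up to 7 N at the grip, passes centre at 0.15, snaps home; let go earlier, it springs back. Unlocking: 7 N
- grip0 (a point): middle of the round grip of handle0 (vinyl sleeve, 13 mm diameter, 57 mm long, along the handle), 58 mm from the handle's hinge; moves with the handle. The hinge axis lies along the board's y, 42 mm above the board's top and 74 mm behind the pad centre
- spindle0: sprung spindle of the clamp behind pad0 with its black rubber foot (16 mm diameter, 9 mm high), at the free end of the clamp arm; origin at the centre of the foot's underside; locked, it presses on the tile 5 mm behind its centre with about 13 N
- pad1 (a point): middle lane: point on the board's top where the centre of a tile's underside belongs, the middle of an 80 mm square black rubber pad let in flush with the board; axes as the board's
- handle1 (a joint): handle of the horizontal toggle clamp behind pad1, rad: 0 = down and locked (pointing away from the pad, 10 degrees above level), 1.05 = fully up (70 degrees above level), arm swung up clear of the pad, as a tile needs. Like handle0. Without a tile it stays where left
- grip1 (a point): middle of the round grip of handle1 (vinyl sleeve, 13 mm diameter, 57 mm long, along the handle), 58 mm from the handle's hinge; moves with the handle. The hinge axis lies along the board's y, 42 mm above the board's top and 74 mm behind the pad centre
- spindle1: sprung spindle of the clamp behind pad1 with its black rubber foot (16 mm diameter, 9 mm high), at the free end of the clamp arm; origin at the centre of the foot's underside; locked, it presses on the tile 5 mm behind its centre with about 13 N
- pad2 (a point): lane at the board's -y side: point on the board's top where the centre of a tile's underside belongs, the middle of an 80 mm square black rubber pad let in flush with the board; axes as the board's
- handle2 (a joint): handle of the horizontal toggle clamp behind pad2, rad: 0 = down and locked (pointing away from the pad, 10 degrees above level), 1.05 = fully up (70 degrees above level), arm swung up clear of the pad, as a tile needs. Like handle0. Without a tile it stays where left
- grip2 (a point): middle of the round grip of handle2 (vinyl sleeve, 13 mm diameter, 57 mm long, along the handle), 58 mm from the handle's hinge; moves with the handle. The hinge axis lies along the board's y, 42 mm above the board's top and 74 mm behind the pad centre
- spindle2: sprung spindle of the clamp behind pad2 with its black rubber foot (16 mm diameter, 9 mm high), at the free end of the clamp arm; origin at the centre of the foot's underside; locked, it presses on the tile 5 mm behind its centre with about 13 N
- mug: bystander: terracotta mug, 80 mm wide, 75 mm high, with a handle; origin at the centre of its underside
- beaker: bystander: terracotta beaker, 72 mm wide, 85 mm high; origin at the centre of its underside
- jar: bystander: clear jar with a white cap, 64 mm wide, 85 mm high; origin at the centre of its underside

How it is judged (in metres and radians):
At the end, for the whole second after the job is handed in: Every tile at a pad (4 mm along the lane, so at the stop; 12 mm across; square to 5 deg), that handle below 0.06 rad, foot pressing over 7 N. Stick centre within 4 mm of the seat in height and sideways, 15 mm lengthwise, 4.5 deg. All at rest (((x of tile0 in the frame of pad0 between -0.004 and 0.004 m and y of tile0 in the frame of pad0 between -0.012 and 0.012 m and z of tile0 in the frame of pad0 below 0.003 m and (angle between the x axis of tile0 and the x axis of pad0, either way round below 0.09 rad or angle between the x axis of tile0 and the y axis of pad0, either way round below 0.09 rad) and contact force between tile0 and spindle0 above 7 N and value of joint handle0 below 0.06 rad) or (x of tile0 in the frame of pad1 between -0.004 and 0.004 m and y of tile0 in the frame of pad1 between -0.012 and 0.012 m and z of tile0 in the frame of pad1 below 0.003 m and (angle between the x axis of tile0 and the x axis of pad1, either way round below 0.09 rad or angle between the x axis of tile0 and the y axis of pad1, either way round below 0.09 rad) and contact force between tile0 and spindle1 above 7 N and value of joint handle1 below 0.06 rad) or (x of tile0 in the frame of pad2 between -0.004 and 0.004 m and y of tile0 in the frame of pad2 between -0.012 and 0.012 m and z of tile0 in the frame of pad2 below 0.003 m and (angle between the x axis of tile0 and the x axis of pad2, either way round below 0.09 rad or angle between the x axis of tile0 and the y axis of pad2, either way round below 0.09 rad) and contact force between tile0 and spindle2 above 7 N and value of joint handle2 below 0.06 rad)) and ((x of tile1 in the frame of pad0 between -0.004 and 0.004 m and y of tile1 in the frame of pad0 between -0.012 and 0.012 m and z of tile1 in the frame of pad0 below 0.003 m and (angle between the x axis of tile1 and the x axis of pad0, either way round below 0.09 rad or angle between the x axis of tile1 and the y axis of pad0, either way round below 0.09 rad) and contact force between tile1 and spindle0 above 7 N and value of joint handle0 below 0.06 rad) or (x of tile1 in the frame of pad1 between -0.004 and 0.004 m and y of tile1 in the frame of pad1 between -0.012 and 0.012 m and z of tile1 in the frame of pad1 below 0.003 m and (angle between the x axis of tile1 and the x axis of pad1, either way round below 0.09 rad or angle between the x axis of tile1 and the y axis of pad1, either way round below 0.09 rad) and contact force between tile1 and spindle1 above 7 N and value of joint handle1 below 0.06 rad) or (x of tile1 in the frame of pad2 between -0.004 and 0.004 m and y of tile1 in the frame of pad2 between -0.012 and 0.012 m and z of tile1 in the frame of pad2 below 0.003 m and (angle between the x axis of tile1 and the x axis of pad2, either way round below 0.09 rad or angle between the x axis of tile1 and the y axis of pad2, either way round below 0.09 rad) and contact force between tile1 and spindle2 above 7 N and value of joint handle2 below 0.06 rad)) and ((x of tile2 in the frame of pad0 between -0.004 and 0.004 m and y of tile2 in the frame of pad0 between -0.012 and 0.012 m and z of tile2 in the frame of pad0 below 0.003 m and (angle between the x axis of tile2 and the x axis of pad0, either way round below 0.09 rad or angle between the x axis of tile2 and the y axis of pad0, either way round below 0.09 rad) and contact force between tile2 and spindle0 above 7 N and value of joint handle0 below 0.06 rad) or (x of tile2 in the frame of pad1 between -0.004 and 0.004 m and y of tile2 in the frame of pad1 between -0.012 and 0.012 m and z of tile2 in the frame of pad1 below 0.003 m and (angle between the x axis of tile2 and the x axis of pad1, either way round below 0.09 rad or angle between the x axis of tile2 and the y axis of pad1, either way round below 0.09 rad) and contact force between tile2 and spindle1 above 7 N and value of joint handle1 below 0.06 rad) or (x of tile2 in the frame of pad2 between -0.004 and 0.004 m and y of tile2 in the frame of pad2 between -0.012 and 0.012 m and z of tile2 in the frame of pad2 below 0.003 m and (angle between the x axis of tile2 and the x axis of pad2, either way round below 0.09 rad or angle between the x axis of tile2 and the y axis of pad2, either way round below 0.09 rad) and contact force between tile2 and spindle2 above 7 N and value of joint handle2 below 0.06 rad)) and linear speed of each of tile0, tile1, tile2, stick below 0.02 m/s and x of stick in the frame of seat between -0.015 and 0.015 m and y of stick in the frame of seat between -0.004 and 0.004 m and z of stick in the frame of seat between -0.004 and 0.004 m and angle between the x axis of stick and the x axis of seat, either way round below 0.08 rad); the robot touches nothing.
It fails at once if the mug is shifted by more than 25 mm or tipped over (distance of mug from where it was at the start of the episode above 0.025 m or angle between mug's own z axis and vertical above 0.4 rad).
It fails at once if the beaker is shifted by more than 25 mm or tipped over (distance of beaker from where it was at the start of the episode above 0.025 m or angle between beaker's own z axis and vertical above 0.4 rad).
It fails at once if the jar is shifted by more than 25 mm or tipped over (distance of jar from where it was at the start of the episode above 0.025 m or angle between jar's own z axis and vertical above 0.4 rad).
It fails at once if a tile is lifted off the board instead of slid (more than 45 mm up) (z of any of tile0, tile1, tile2 in the frame of pad1 above 0.045 m).
Of tile0, tile1, tile2 only 2 to 3 are there at a start; the rules pass over those that are not, and their reading is None.
At some moment in a run one of tile0, tile1, tile2 may be knocked a few centimetres aside while the robot is not near it.
Once in a run the grip may slacken for a moment while it holds something.
It also fails if it takes over 210 s, if anything falls off the work surface, if the arm or the gripper's body presses on something with over 40 N, if the wrist force passes 120 N, or if a joint passes its speed limit or range.

## Working session

There is one attempt and no reset: what is moved stays moved. The work goes in short steps, Python scripts to look and compute and a shell command to move; the robot and the scene stay as the last step left them, time stands still between calls to the robot, and variables do not carry over. Pictures are saved under pics/ and viewed, at most 14 in all, crops included, and the job is handed in when it is done.

```bash
ls; mkdir -p pics; cat > h.py <<'E'
import numpy as np, cv2
from plant import r
from scipy.spatial.transform import Rotation as R
def cap(n,save=None):
    c=r.capture(n)
    if save: cv2.imwrite('pics/'+save+'.png',cv2.cvtColor(c['frame'],cv2.COLOR_RGB2BGR))
    return c
def cloud(c,fish=False):
    h,w=c['z_map'].shape
    u,v=np.meshgrid(np.arange(w),np.arange(h))
    z=c['z_map']
    x=(u-c['cx'])/c['fx'];y=(v-c['cy'])/c['fy']
    if fish:
        t=np.hypot(x,y)+1e-9; k=np.tan(np.minimum(t,1.5))/t; x=x*k;y=y*k
    P=np.stack([x*z,y*z,z],-1)
    M=c['cam_to_world']
    return P@M[:3,:3].T+M[:3,3]
def ray(c,u,v,zp,fish=False):
    x=(u-c['cx'])/c['fx'];y=(v-c['cy'])/c['fy']
    if fish:
        t=np.hypot(x,y)+1e-9;k=np.tan(t)/t;x*=k;y*=k
    M=c['cam_to_world'];d=M[:3,:3]@np.array([x,y,1]);o=M[:3,3]
    return o+d*(zp-o[2])/d[2]
def pose():
    s=r.get_state();return np.array(s['tcp_pos']),R.from_euler('xyz',s['eef_rot'],degrees=True)
def delta(p,yaw):
    """tool-frame shift/rotvec to TCP p, tool down with tool y axis along world yaw (mod 180)"""
    t,q=pose();best=None
    for k in (0,180):
        # tool y axis dir = yaw ; z down ; x = y cross z
        a=np.radians(yaw+k);y=np.array([np.cos(a),np.sin(a),0]);z=np.array([0,0,-1.]);x=np.cross(y,z)
        g=R.from_matrix(np.stack([x,y,z],1));d=(q.inv()*g).as_rotvec(degrees=True)
        if best is None or np.linalg.norm(d)<np.linalg.norm(best): best=d
    return np.round(q.inv().apply(np.array(p)-t),4),np.round(best,2)
E
python3 - <<'E'
from h import *
s=r.get_state();print(s,r.grip_depth)
for n in ('side','top','wrist'):
    c=cap(n,n+'0');print(n,c['fx'],c['cx'],c['cy'],np.round(c['cam_to_world'],3).tolist())
a=cv2.imread('pics/top0.png');cv2.imwrite('pics/a0.png',a)
E
```

```text
drive.py
pics
plant.py
{'time_s': 0.0, 'joints': array([ 8.52620532e+01,  2.05907001e+01,  6.33130284e-01, -2.03703763e-02,
       -7.01366564e+01, -1.65073618e+01]), 'qd': array([-0.03242849,  0.13103   , -0.00343938, -0.08321516, -0.02628415,
        0.11809915]), 'joint_torque': array([-1.44530886e-04, -5.82714021e+01,  2.93043727e+01,  6.99717969e+00,
        6.93194437e-03, -1.75071955e-04]), 'tcp_pos': array([0.2444343 , 0.62864859, 0.22562532]), 'eef_rot': array([ 1.79904216e+02, -8.41574479e-03, -2.12522387e+01]), 'contact_force': array([0.53192899, 0.30272066, 0.66563746]), 'moment': array([ 0.00176777,  0.04102664, -0.06396971]), 'gripper_force': 0.0, 'gripper_width': 0.08753232277641096} 0.0188
side 471.3591906148232 259.82374474470737 196.51301368683332 [[0.792, -0.317, 0.522, -0.24], [-0.61, -0.394, 0.687, -0.931], [-0.012, -0.863, -0.505, 0.794], [0.0, 0.0, 0.0, 1.0]]
top 481.2612268909336 253.80826179058909 191.32559713202266 [[-0.027, -0.987, 0.161, 0.251], [-1.0, 0.029, 0.01, 0.027], [-0.015, -0.161, -0.987, 1.563], [0.0, 0.0, 0.0, 1.0]]
wrist 297.3186396354542 252.0153151896025 189.87149612932382 [[-0.362, -0.897, -0.254, 0.314], [-0.932, 0.348, 0.097, 0.603], [0.001, 0.272, -0.962, 0.383], [0.0, 0.0, 0.0, 1.0]]
```

View pics/top0.png

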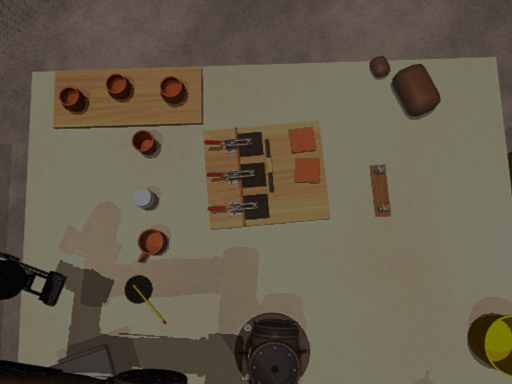

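View pics/side0.png

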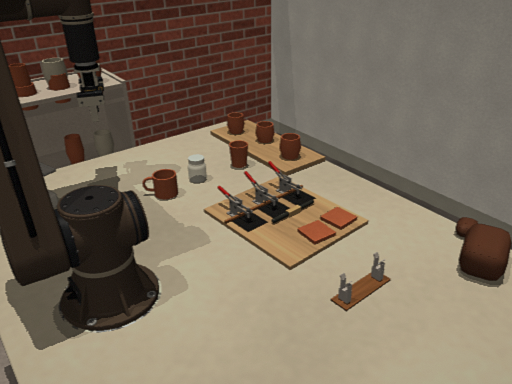

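The top view shows the board around (267,175). Two tiles are at (302,139) and (307,170), the stick lies across near (269,165), and the clip is at (380,190). Red handles are on the left, with the mug, beaker and jar further left. The side view shows the clip at (362,288) and the tiles at (317,231) and (339,217).

```bash
python3 - <<'E'
from h import *
T=cap('top');S=cap('side')
P=cloud(T)
def blobs(c,lo,hi,roi,amin,name):
    hsv=cv2.cvtColor(c['frame'],cv2.COLOR_RGB2HSV);m=cv2.inRange(hsv,lo,hi);k=np.zeros_like(m);x0,x1,y0,y1=roi;k[y0:y1,x0:x1]=255
    m&=k;n,L,st,ce=cv2.connectedComponentsWithStats(m);C=cloud(c)
    for i in range(1,n):
        if st[i,4]<amin: continue
        q=L==i;z=np.median(C[q][:,2]);rc=cv2.minAreaRect(np.argwhere(q)[:,::-1].astype(np.float32))
        w=np.array([ray(c,u,v,z)[:2] for u,v in cv2.boxPoints(rc)]);
        print(name,st[i,4],np.round(ce[i],1),'z',round(z,4),'ctr',np.round(w.mean(0),4),'edges',[round(float(np.linalg.norm(w[j]-w[j-1])),3) for j in (1,2)],'ang',[round(float(np.degrees(np.arctan2(*(w[j]-w[j-1])[::-1]))),1) for j in (1,2)])
blobs(T,(0,130,90),(12,255,255),(280,330,115,190),100,'tileT')
blobs(S,(0,130,90),(12,255,255),(290,370,200,250),100,'tileS')
blobs(T,(0,0,0),(179,255,60),(230,280,120,225),60,'darkT')
blobs(T,(0,60,50),(25,255,255),(365,395,155,225),60,'clipT')
blobs(T,(0,180,90),(8,255,255),(200,240,120,225),10,'redT')
blobs(T,(0,25,60),(30,200,255),(195,340,110,235),1500,'boardT')
for n,C in(('top',T),('side',S)):
    x0,y0,x1,y1=((195,110,400,235),(190,150,400,310))[n=='side']
    cv2.imwrite(f'pics/{n}1.png',cv2.resize(cv2.cvtColor(C['frame'][y0:y1,x0:x1],cv2.COLOR_RGB2BGR),None,fx=3.6,fy=3.6,interpolation=cv2.INTER_CUBIC))
E
```

```text
tileT 559 [302.  139.2] z 0.024 ctr [ 0.6719 -0.1203] edges [0.081, 0.079] ang [-84.4, -175.8]
tileT 586 [307.1 169.9] z 0.0237 ctr [ 0.568  -0.1323] edges [0.078, 0.08] ang [-91.7, 177.2]
tileS 389 [338.5 216.3] z 0.0235 ctr [ 0.6696 -0.1218] edges [0.09, 0.114] ang [31.4, -86.1]
tileS 448 [316.2 230.3] z 0.0235 ctr [ 0.5674 -0.1357] edges [0.117, 0.093] ang [-4.1, -122.5]
darkT 523 [249.8 144.2] z 0.0126 ctr [0.6638 0.0649] edges [0.108, 0.078] ang [-86.4, -176.6]
darkT 505 [252.7 175.2] z 0.0121 ctr [0.5589 0.0632] edges [0.116, 0.078] ang [-86.8, -177.1]
darkT 72 [270.7 182. ] z 0.0259 ctr [ 0.5315 -0.0128] edges [0.012, 0.06] ang [-85.9, -176.3]
darkT 538 [255.9 206.2] z 0.0124 ctr [0.455  0.0458] edges [0.094, 0.078] ang [-85.9, -176.1]
clipT 767 [379.8 191.1] z 0.0056 ctr [ 0.4917 -0.3697] edges [0.06, 0.188] ang [-86.8, -179.4]
redT 35 [210.9 141.5] z 0.0857 ctr [0.6561 0.172 ] edges [0.01, 0.048] ang [-0.6, -91.8]
redT 44 [213.9 174. ] z 0.0826 ctr [0.5515 0.1642] edges [0.006, 0.047] ang [-0.6, -91.7]
redT 50 [216.1 207.7] z 0.0695 ctr [0.4471 0.1621] edges [0.009, 0.05] ang [-0.6, -91.6]
boardT 16120 [269.  171.6] z 0.0093 ctr [ 0.5724 -0.0017] edges [0.484, 0.416] ang [-91.8, 176.8]
```

View pics/top1.png

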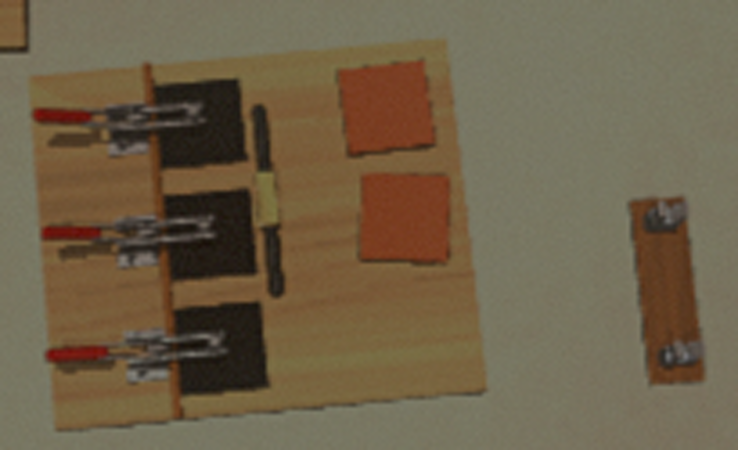

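View pics/side1.png

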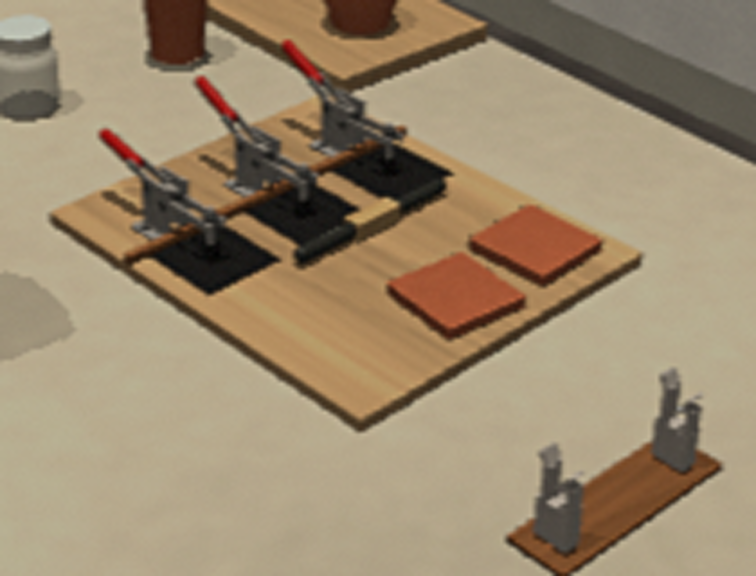

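Both close-ups show two tiles, in the middle and far lanes. The stick lies along world x, sleeve at about (269,165). The clamp handles look only half up, with the feet low over the pads, so I'll measure those with the wrist camera.

```bash
python3 - <<'E'
from h import *
t,q=pose();print(np.round(q.as_matrix(),3).tolist());print(delta([0.57,-0.01,0.25],94))
E
```

```text
[[0.932, -0.362, -0.0], [-0.362, -0.932, -0.001], [0.0, 0.001, -1.0]]
(array([ 0.5349,  0.4775, -0.0234]), array([  0.05,   0.  , -25.25]))
```

The manual's scale: shifts go in cm and turns go in units of 5 degrees. Converting my numbers, 0.27 m is 27, 0.241 m is 24.1, -18 degrees is -3.6.

```bash
echo '[3, 2.7, -2, 0, 0, 0, 6, 5.3, -2.3, 0, 0, -0.6, 9, 8, -2.3, 0, 0, -1.2, 12, 10.7, -2.3, 0, 0, -1.8, 15, 13.4, -2.3, 0, 0, -2.4, 18, 16, -2.3, 0, 0, -3, 21, 18.7, -2.3, 0, 0, -3.6, 24, 21.4, -2.3, 0, 0, -4.2, 27, 24.1, -2.3, 0, 0, -5]' | python3 drive.py && echo '[2.6, 2.7, 0, 0, 0, 0, 5.3, 5.3, 0, 0, 0, 0, 7.9, 7.9, 0, 0, 0, 0, 10.6, 10.6, 0, 0, 0, 0, 13.2, 13.2, 0, 0, 0, 0, 13.2, 13.2, 0, 0, 0, 0]' | python3 drive.py && python3 - <<'E'
from h import *
print(pose()[0],delta([0.57,-0.01,0.25],94))
E
```

```text
time_s: 1.0
tcp_pos: [0.4093, 0.3047, 0.2498]
eef_rot: [-180.0, -0.0, 3.9]
contact_force: [1.6, -0.0, -0.5]
gripper_width: 0.0878
gripper_force: 0.0
time_s: 1.5
tcp_pos: [0.5526, 0.1798, 0.2489]
eef_rot: [179.9, 0.0, 3.5]
contact_force: [0.6, 1.0, 0.7]
gripper_width: 0.0878
gripper_force: 0.0
[0.55258809 0.17975678 0.24888907] (array([ 0.0057,  0.1905, -0.0008]), array([ 0.09,  0.02, -0.47]))
```

```bash
python3 - <<'E'
from h import *
import pickle
pickle.dump(r.capture('wrist'),open('w1.pkl','wb'))
E
echo '[0, 4, 0, 0, 0, 0, 0.2, 8, 0, 0, 0, 0, 0.4, 12, 0, 0, 0, 0, 0.6, 15, 0, 0, 0, 0, 0.6, 15, 0, 0, 0, 0, 0.6, 15, 0, 0, 0, 0]' | python3 drive.py; python3 - <<'E'
from h import *
import pickle
c=cap('wrist','w2');pickle.dump(c,open('w2.pkl','wb'))
a=pickle.load(open('w1.pkl','rb'));cv2.imwrite('pics/w1.png',cv2.cvtColor(a['frame'],cv2.COLOR_RGB2BGR))
E
```

```text
time_s: 2.05
tcp_pos: [0.5648, 0.0333, 0.2497]
eef_rot: [-180.0, -0.0, 3.6]
contact_force: [0.1, 0.9, 0.4]
gripper_width: 0.0875
gripper_force: 0.0
```

View pics/w1.png

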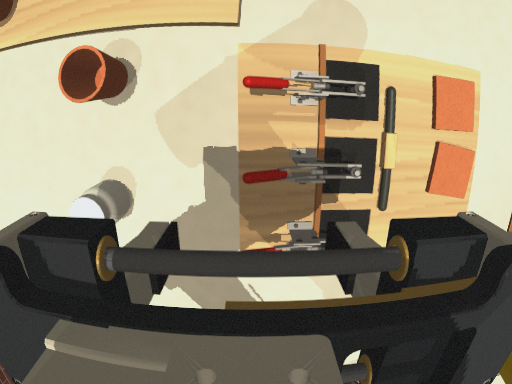

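View pics/w2.png

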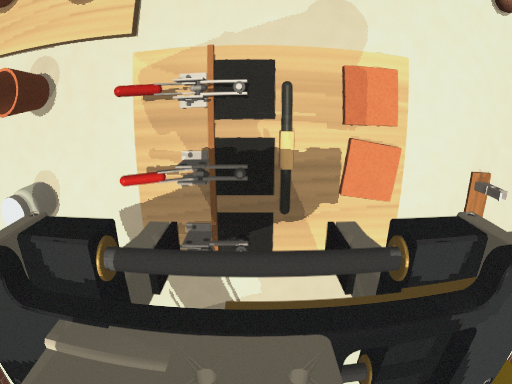

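The wrist views show the far pad at (246,88), the middle pad at (245,166), the stick sleeve at (287,150) and the grips at (137,90) and (143,180). The middle tile at (371,170) is now turned, so it was knocked.

```bash
cat >> h.py <<'E'
def wblobs(c,lo,hi,roi,amin,name,zp=None):
    hsv=cv2.cvtColor(c['frame'],cv2.COLOR_RGB2HSV);m=cv2.inRange(hsv,lo,hi);k=np.zeros_like(m);x0,x1,y0,y1=roi;k[y0:y1,x0:x1]=255
    m=cv2.morphologyEx(m&k,cv2.MORPH_CLOSE,np.ones((3,3)));n,L,st,ce=cv2.connectedComponentsWithStats(m);C=cloud(c,True);out=[]
    for i in range(1,n):
        if st[i,4]<amin: continue
        q=L==i;z=np.median(C[q][:,2]) if zp is None else zp
        w=np.array([ray(c,u,v,z,True)[:2] for v,u in np.argwhere(q)]).astype(np.float32)
        ct,sz,_=rc=cv2.minAreaRect(w*1000);b=cv2.boxPoints(rc);e=b[1]-b[0] if np.linalg.norm(b[1]-b[0])>np.linalg.norm(b[2]-b[1]) else b[2]-b[1]
        print(name,st[i,4],np.round(ce[i]),'zmed',round(float(np.median(C[q][:,2])),4),'z10-90',np.round(np.percentile(C[q][:,2],[5,95]),3),'ctr',np.round(np.array(ct)/1000,4),'size',np.round(sz,1),'long',round(float(np.degrees(np.arctan2(e[1],e[0]))%180),1),'mean',np.round(w.mean(0),4));out.append((q,C[q]))
    return out
E
python3 - <<'E'
from h import *
import pickle
for f,sh in(('w1.pkl',100),('w2.pkl',0)):
    c=pickle.load(open(f,'rb'));print(f)
    wblobs(c,(0,0,0),(179,255,45),(215+sh,290+sh,45,210),150,'dark')
    wblobs(c,(18,60,100),(30,140,255),(275+sh,298+sh,120,185),100,'sleeve')
    wblobs(c,(0,130,120),(12,220,255),(335+sh*.8.__int__() if 0 else 335+(80 if sh else 0),480,55,215),300,'tile',0.024)
    for q,P in wblobs(c,(0,190,90),(179,255,255),(100+sh,180+sh,70,200),80,'grip'):
        P=P[P[:,2]>.03];y=P[:,1];e=np.percentile(y,[5,95]);print('   ends',np.round([np.median(P[y<e[0]+.003],0),np.median(P[y>e[1]-.003],0)],4).tolist())
E
```

```text
w1.pkl
dark 531 [346.  71.] zmed 0.012 z10-90 [0.011 0.013] ctr [0.6899 0.061 ] size [23.7 54.7] long 94.0 mean [0.6899 0.0613]
dark 167 [341.  87.] zmed 0.0124 z10-90 [0.011 0.026] ctr [0.6655 0.0677] size [11.2 38.6] long 95.1 mean [0.666  0.0674]
dark 741 [345. 107.] zmed 0.012 z10-90 [0.011 0.013] ctr [0.64   0.0585] size [30.8 55.3] long 94.6 mean [0.6403 0.0585]
dark 379 [338. 156.] zmed 0.0119 z10-90 [0.011 0.014] ctr [0.5736 0.0582] size [20.9 48.1] long 94.5 mean [0.5716 0.0623]
dark 235 [332. 186.] zmed 0.012 z10-90 [0.011 0.013] ctr [0.5289 0.0629] size [19.  31.7] long 93.9 mean [0.5284 0.0656]
sleeve 1073 [387. 151.] zmed 0.0138 z10-90 [0.011 0.03 ] ctr [ 0.5825 -0.0109] size [95.5 37.1] long 9.3 mean [ 0.5848 -0.0113]
tile 1979 [454. 104.] zmed 0.0235 z10-90 [0.022 0.025] ctr [ 0.6717 -0.1195] size [79.3 79.8] long 95.0 mean [ 0.6714 -0.1176]
tile 1844 [451. 171.] zmed 0.0235 z10-90 [0.022 0.025] ctr [ 0.5687 -0.1318] size [79.9 79.3] long 86.3 mean [ 0.5691 -0.13  ]
grip 366 [261.  82.] zmed 0.0871 z10-90 [0.077 0.094] ctr [0.6553 0.1767] size [11.1 38.4] long 91.4 mea
[... 679 characters left out ...]
[0.011 0.031] ctr [ 0.5932 -0.0082] size [65.1 28.6] long 4.7 mean [ 0.5951 -0.008 ]
tile 3076 [371.  96.] zmed 0.0235 z10-90 [0.022 0.025] ctr [ 0.672 -0.12 ] size [79.6 79.3] long 5.6 mean [ 0.6718 -0.119 ]
tile 2849 [370. 170.] zmed 0.0235 z10-90 [0.022 0.025] ctr [ 0.5691 -0.1323] size [79.8 79.7] long 86.5 mean [ 0.5698 -0.131 ]
grip 424 [137.  90.] zmed 0.0839 z10-90 [0.073 0.094] ctr [0.6562 0.1695] size [11.6 58.5] long 92.2 mean [0.6561 0.1697]
grip 384 [142. 178.] zmed 0.0822 z10-90 [0.072 0.092] ctr [0.5529 0.1638] size [11.1 58.6] long 99.5 mean [0.5528 0.1637]
   ends [[0.6573, 0.1482, 0.0729], [0.6549, 0.1891, 0.0936]]
   ends [[0.5535, 0.1418, 0.0717], [0.5522, 0.184, 0.0912]]
```

```bash
python3 - <<'E'
from h import *
import pickle
c=pickle.load(open('w2.pkl','rb'));C=cloud(c,True)
m=(C[...,2]>.0185)&(C[...,2]<.036)&(np.abs(C[...,1]+.01)<.03)&(C[...,0]>.48)&(C[...,0]<.70)
P=C[m];rc=cv2.minAreaRect((P[:,:2]*1000).astype(np.float32));print(len(P),rc,P[:,2].max())
s=P[P[:,2]>.0285];rc=cv2.minAreaRect((s[:,:2]*1000).astype(np.float32));print(len(s),rc,np.median(s[:,2]))
# two-view check of the tile corner-free centroid height: sleeve in w1
a=pickle.load(open('w1.pkl','rb'));C=cloud(a,True)
m=(C[...,2]>.0285)&(C[...,2]<.036)&(np.abs(C[...,1]+.01)<.03)&(C[...,0]>.48)&(C[...,0]<.70)
s=C[m];print(len(s),cv2.minAreaRect((s[:,:2]*1000).astype(np.float32)),np.median(s[:,2]))
print(pose()[0],delta([0.40,-0.36,0.25],94))
E
```

```text
1548 ((589.2472534179688, -9.095277786254883), (177.11477661132812, 18.483844757080078), 2.8459510803222656) 0.03165621525397022
526 ((591.3837280273438, -9.109624862670898), (161.01220703125, 18.16668701171875), 2.9555461406707764) 0.02960933547298847
381 ((589.8395385742188, -8.660786628723145), (167.2412567138672, 18.87628173828125), 3.4508845806121826) 0.02946516843169711
[0.56481196 0.03430459 0.24965159] (array([-0.1899,  0.3828, -0.0005]), array([-0.02, -0.01, -0.3 ]))
```

Stick: centre (0.589, -0.009), axis about 3°, length 177 and top at 0.030, which matches the given sizes. Next I'll look at the clip.

Scaled: 0.3 m is 30, 0.288 m is 28.8.

```bash
echo '[-1.8, 3.6, 0, 0, 0, 0, -3.6, 7.2, 0, 0, 0, 0, -5.4, 10.8, 0, 0, 0, 0, -7.2, 14.4, 0, 0, 0, 0, -9, 18, 0, 0, 0, 0, -10.8, 21.6, 0, 0, 0, 0, -12.6, 25.2, 0, 0, 0, 0, -14.4, 28.8, 0, 0, 0, 0, -15, 30, 0, 0, 0, 0, -15, 30, 0, 0, 0, 0, -15, 30, 0, 0, 0, 0]' | python3 drive.py ; python3 - <<'E'
from h import *
import pickle
pickle.dump(cap('wrist','c1'),open('c1.pkl','wb'))
E
echo '[-2, 3.5, 0, 0, 0, 0, -3, 7, 0, 0, 0, 0, -3, 10, 0, 0, 0, 0, -3, 10, 0, 0, 0, 0, -3, 10, 0, 0, 0, 0]' | python3 drive.py; python3 - <<'E'
from h import *
import pickle
c2=cap('wrist','c2');pickle.dump(c2,open('c2.pkl','wb'))
for c in (pickle.load(open('c1.pkl','rb')),c2):
    C=cloud(c,True);near=(np.hypot(C[...,0]-.49,C[...,1]+.37)<.13)&(c['z_map']>0)
    s=C[near&(C[...,2]>.0035)&(C[...,2]<.009)];print('strip',len(s),cv2.minAreaRect((s[:,:2]*1000).astype(np.float32)),np.median(s[:,2]))
    f=C[near&(C[...,2]>.03)&(C[...,2]<.1)]
    for lo,hi in((.40,.49),(.49,.60)):
        g=f[(f[:,0]>lo)&(f[:,0]<hi)]
        for k in np.arange(-.41,-.32,.004):
            h=g[(g[:,1]>=k)&(g[:,1]<k+.004)]
            if len(h)>3: print('  ',round(k,3),len(h),'x',np.round(np.percentile(h[:,0],[5,95]),3),'z',np.round(np.percentile(h[:,2],[5,95]),3))
        print()
E
```

```text
time_s: 3.02
tcp_pos: [0.4353, -0.2744, 0.2495]
eef_rot: [-180.0, -0.0, 3.7]
contact_force: [-0.0, 0.4, -0.2]
gripper_width: 0.0878
gripper_force: 0.0
time_s: 3.48
tcp_pos: [0.4125, -0.3763, 0.2489]
eef_rot: [-180.0, 0.0, 3.8]
contact_force: [0.1, 0.2, -0.2]
gripper_width: 0.0877
gripper_force: 0.0
strip 3380 ((497.6466979980469, -369.7183837890625), (169.759765625, 51.372493743896484), 2.5371317863464355) 0.005516861255818711
   -0.386 28 x [0.431 0.443] z [0.036 0.068]
   -0.382 69 x [0.429 0.443] z [0.037 0.068]
   -0.378 83 x [0.429 0.443] z [0.037 0.062]
   -0.374 29 x [0.431 0.442] z [0.034 0.056]
   -0.37 10 x [0.44  0.442] z [0.03  0.038]
   -0.366 34 x [0.429 0.442] z [0.032 0.07 ]
   -0.362 98 x [0.429 0.442] z [0.037 0.076]
   -0.358 52 x [0.43  0.441] z [0.031 0.076]

   -0.378 56 x [0.553 0.565] z [0.039 0.068]
   -0.374 79 x [0.553 0.565] z [0.037 0.064]
   -0.37 50 x [0.553 0.565] z [0.037 0.058]
   -0.362 19 x [0.552 0.565] z [0.037 0.068]
   -0.358 77 x [0.552 0.565] z [0.037 0.073]
   -0.354 82 x [0.552 0.566] z [0.032 0.076]

strip 3698 ((497.8872985839844, -370.06768798828125), (169.52906799316406, 50.1763801574707), 2.1393041610717773) 0.005573880621047911
   -0.386 25 x [0.43  0.442] z [0.037 0.068]
   -0.382 49 x [0.43  0.442] z [0.038 0.068]
   -0.378 52 x [0.429 0.442] z [0.034 0.062]
   -0.374 40 x [0.429 0.442] z [0.032 0.04 ]
   -0.37 36 x [0.429 0.442] z [0.032 0.039]
   -0.366 59 x [0.429 0.442] z [0.042 0.071]
   -0.362 58 x [0.429 0.442] z [0.036 0.076]
   -0.358 29 x [0.428 0.441] z [0.036 0.076]

   -0.382 20 x [0.553 0.563] z [0.034 0.067]
   -0.378 56 x [0.553 0.565] z [0.036 0.068]
   -0.374 57 x [0.553 0.566] z [0.034 0.063]
   -0.37 46 x [0.553 0.565] z [0.034 0.058]
   -0.366 39 x [0.552 0.566] z [0.032 0.039]
   -0.362 56 x [0.552 0.565] z [0.035 0.068]
   -0.358 67 x [0.551 0.565] z [0.034 0.074]
   -0.354 53 x [0.552 0.565] z [0.038 0.076]
```

View pics/c2.png

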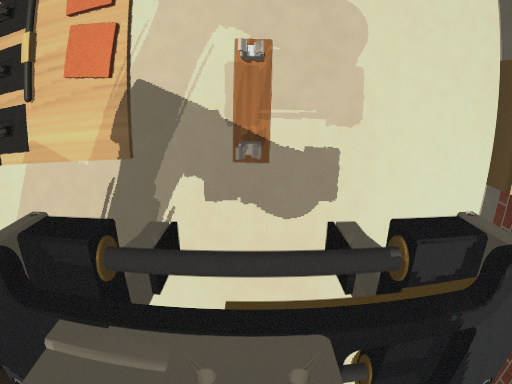

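Clip found: centre (0.498, -0.370), yaw about 2.5°, prong tops 0.076 and jaw tops 0.068, which matches. I'll check clamp heights near the stick grasp, because the gripper body passes close to them.

```bash
python3 - <<'E'
from h import *
import pickle
for f in('w1.pkl','w2.pkl'):
    c=pickle.load(open(f,'rb'));C=cloud(c,True)
    for x0 in (.56,.66):
        for y0 in np.arange(.02,.2,.02):
            m=(abs(C[...,0]-x0+ (y0-.05)*.06)<.02)&(C[...,1]>y0)&(C[...,1]<y0+.02)&(C[...,2]>.02)&(C[...,2]<.15)
            P=C[m]
            if len(P)>5: print(f,x0,round(y0,2),len(P),'zmax',round(float(np.percentile(P[:,2],98)),3),'x',np.round(np.percentile(P[:,0],[3,97]),3))
print(delta([0.589,-0.009,0.12],93.1))
E
```

```text
w1.pkl 0.56 0.04 223 zmax 0.059 x [0.551 0.568]
w1.pkl 0.56 0.06 95 zmax 0.05 x [0.549 0.568]
w1.pkl 0.56 0.08 253 zmax 0.062 x [0.545 0.57 ]
w1.pkl 0.56 0.1 345 zmax 0.063 x [0.544 0.567]
w1.pkl 0.56 0.12 190 zmax 0.069 x [0.544 0.566]
w1.pkl 0.56 0.14 200 zmax 0.08 x [0.547 0.56 ]
w1.pkl 0.56 0.16 204 zmax 0.091 x [0.547 0.558]
w1.pkl 0.56 0.18 94 zmax 0.093 x [0.546 0.557]
w1.pkl 0.66 0.04 165 zmax 0.06 x [0.655 0.672]
w1.pkl 0.66 0.06 123 zmax 0.055 x [0.654 0.671]
w1.pkl 0.66 0.08 143 zmax 0.062 x [0.642 0.671]
w1.pkl 0.66 0.1 305 zmax 0.063 x [0.648 0.672]
w1.pkl 0.66 0.12 196 zmax 0.066 x [0.646 0.671]
w1.pkl 0.66 0.14 172 zmax 0.079 x [0.651 0.664]
w1.pkl 0.66 0.16 227 zmax 0.089 x [0.65  0.663]
w1.pkl 0.66 0.18 178 zmax 0.095 x [0.649 0.662]
w2.pkl 0.56 0.04 232 zmax 0.059 x [0.551 0.569]
w2.pkl 0.56 0.06 120 zmax 0.05 x [0.549 0.568]
w2.pkl 0.56 0.08 319 zmax 0.062 x [0.545 0.571]
w2.pkl 0.56 0.1 346 zmax 0.062 x [0.544 0.567]
w2.pkl 0.56 0.12 200 zmax 0.07 x [0.544 0.566]
w2.pkl 0.56 0.14 219 zmax 0.081 x [0.546 0.56 ]
w2.pkl 0.56 0.16 212 zmax 0.091 x [0.545 0.558]
w2.pkl 0.56 0.18 71 zmax 0.093 x [0.545 0.557]
w2.pkl 0.66 0.04 166 zmax 0.061 x [0.655 0.672]
w2.pkl 0.66 0.06 116 zmax 0.054 x [0.654 0.671]
w2.pkl 0.66 0.08 214 zmax 0.062 x [0.642 0.674]
w2.pkl 0.66 0.1 304 zmax 0.063 x [0.648 0.671]
w2.pkl 0.66 0.12 173 zmax 0.066 x [0.645 0.67 ]
w2.pkl 0.66 0.14 195 zmax 0.08 x [0.651 0.665]
w2.pkl 0.66 0.16 221 zmax 0.089 x [0.65  0.662]
w2.pkl 0.66 0.18 132 zmax 0.095 x [0.649 0.661]
(array([ 0.2005, -0.354 ,  0.1292]), array([-0.04,  0.04,  0.7 ]))
```

Scaled: 0.12 m is 12, 0.08 m is 8, 0.7 degrees is 0.14.

```bash
echo '[2, -3.4, 0, 0, 0, 0, 4, -6.8, 0, 0, 0, 0, 6, -10.2, 0, 0, 0, 0.14, 8, -13.6, 0, 0, 0, 0.14, 10, -17, 0, 0, 0, 0.14, 12, -20.4, 2, 0, 0, 0.14, 14, -23.8, 4, 0, 0, 0.14, 16, -27.2, 6, 0, 0, 0.14, 18, -31, 8, 0, 0, 0.14, 20, -35, 10, 0, 0, 0.14, 20, -35.4, 12.9, 0, 0, 0.14, 20, -35.4, 12.9, 0, 0, 0.14]' | python3 drive.py 0.045 && echo '[0, 0, 0, 0, 0, 0, 0, 0, 0, 0, 0, 0]' | python3 drive.py && python3 - <<'E'
from h import *
print(delta([0.589,-0.009,0.0145],93.1))
E
```

```text
time_s: 4.53
tcp_pos: [0.5858, -0.0049, 0.115]
eef_rot: [-180.0, 0.4, 3.3]
contact_force: [-1.4, -0.9, -1.4]
gripper_width: 0.045
gripper_force: 0.0
time_s: 4.7
tcp_pos: [0.5879, -0.009, 0.121]
eef_rot: [180.0, 0.0, 3.2]
contact_force: [-0.2, -0.6, 1.5]
gripper_width: 0.0451
gripper_force: 0.0
(array([1.100e-03, 1.000e-04, 1.065e-01]), array([0.02, 0.  , 0.11]))
```

Scaled: 0.106 m is 10.6, 0.1 m is 10.

```bash
echo '[0.1, 0, 3.5, 0, 0, 0, 0.1, 0, 6.5, 0, 0, 0, 0.1, 0, 8.5, 0, 0, 0, 0.1, 0, 10, 0, 0, 0, 0.1, 0, 10.6, 0, 0, 0, 0.1, 0, 10.6, 0, 0, 0, 0.1, 0, 10.6, 0, 0, 0]' | python3 drive.py && echo '[0, 0, 0, 0, 0, 0, 0, 0, 0, 0, 0, 0, 0, 0, 0, 0, 0, 0, 0, 0, 0, 0, 0, 0, 0, 0, 0, 0, 0, 0, 0, 0, 0, 0, 0, 0]' | python3 drive.py 0 35
```

```text
time_s: 5.28
tcp_pos: [0.5899, -0.0104, 0.0161]
eef_rot: [-180.0, -0.1, 3.0]
contact_force: [0.4, -0.4, -0.2]
gripper_width: 0.045
gripper_force: 0.0
time_s: 5.78
tcp_pos: [0.5893, -0.0102, 0.015]
eef_rot: [-180.0, -0.0, 3.1]
contact_force: [-1.2, 0.8, 4.9]
gripper_width: 0.0177
gripper_force: 35.0
```

Scaled: -0.12 m is -12, -0.085 m is -8.5.

```bash
echo '[0, 0, -2, 0, 0, 0, 0, 0, -5, 0, 0, 0, 0, 0, -8.5, 0, 0, 0, 0, 0, -12, 0, 0, 0, 0, 0, -12, 0, 0, 0, 0, 0, -12, 0, 0, 0]' | python3 drive.py && python3 - <<'E'
from h import *
print(delta([0.498,-0.3697,0.135],92.6))
c=cap('wrist');C=cloud(c,True);t=pose()[0]
# held stick: dark rod beyond the gripper
m=(abs(C[...,1]-t[1])<.05)&(C[...,0]>t[0]+.02)&(C[...,0]<t[0]+.14)&(abs(C[...,2]-t[2])<.05)&(c['z_map']>0)
P=C[m];print(len(P),np.round(np.percentile(P,[1,50,99],axis=0),4).tolist(),t)
E
```

```text
time_s: 6.28
tcp_pos: [0.5904, -0.0098, 0.1369]
eef_rot: [-179.9, -0.3, 3.1]
contact_force: [-0.2, -0.6, -2.2]
gripper_width: 0.0177
gripper_force: 35.0
(array([-0.1115,  0.3544,  0.0009]), array([-0.07, -0.26,  0.46]))
3711 [[0.6096, -0.0156, 0.1429], [0.6429, -0.0063, 0.1486], [0.6769, 0.0014, 0.1521]] [ 0.58901092 -0.01007355  0.13494767]
```

Scaled: 0.135 m is 13.5, -0.1115 m is -11.15, 0.4 degrees is 0.08.

```bash
echo '[-1, 3, 0, 0, 0, 0, -2, 6.5, 0, 0, 0, 0, -3, 10, 0, 0, 0, 0, -4.2, 13.5, 0, 0, 0, 0.08, -5.3, 17, 0, 0, 0, 0.08, -6.5, 20.5, 0, 0, 0, 0.08, -7.6, 24, 0, 0, 0, 0.08, -8.7, 27.5, 0, 0, 0, 0.08, -9.8, 31, 0, 0, 0, 0.08, -10.7, 34, 0, 0, 0, 0.08, -11.15, 35.44, 0, 0, 0, 0.08, -11.15, 35.44, 0, 0, 0, 0.08]' | python3 drive.py && echo '[0, 0, 0, 0, 0, 0, 0, 0, 0, 0, 0, 0, 0, 0, 0, 0, 0, 0]' | python3 drive.py && python3 - <<'E'
from h import *
print(delta([0.498,-0.3697,0.062],92.6))
c=cap('wrist','h1');C=cloud(c,True);t=pose()[0]
def axis(P,nm):
    m=P.mean(0);print(nm,len(P),np.round(m,4),np.round(np.polyfit(P[:,0],P[:,1],1),4),np.round(np.polyfit(P[:,0],P[:,2],1),3), 'y at .498',np.round(np.polyval(np.polyfit(P[:,0],P[:,1],1),.498),4),'xmax',np.percentile(P[:,0],99).round(4))
hsv=cv2.cvtColor(c['frame'],cv2.COLOR_RGB2HSV)
m=(abs(C[...,1]-t[1])<.03)&(C[...,0]>t[0]+.035)&(C[...,0]<t[0]+.14)&(abs(C[...,2]-t[2]-.01)<.012)&(c['z_map']>0)
axis(C[m],'rod')
E
```

```text
time_s: 7.33
tcp_pos: [0.4943, -0.3725, 0.132]
eef_rot: [-179.9, 0.2, 2.4]
contact_force: [-0.2, 0.1, -0.4]
gripper_width: 0.0177
gripper_force: 35.0
time_s: 7.58
tcp_pos: [0.4966, -0.369, 0.1338]
eef_rot: [-180.0, 0.1, 2.7]
contact_force: [1.0, 0.5, -0.6]
gripper_width: 0.0175
gripper_force: 35.0
(array([0.0015, 0.0008, 0.0718]), array([-0.04,  0.06,  0.11]))
rod 2738 [ 0.5582 -0.3654  0.1447] [ 0.0512 -0.394 ] [-0.011  0.151] y at .498 -0.3685 xmax 0.5836
```

View pics/h1.png

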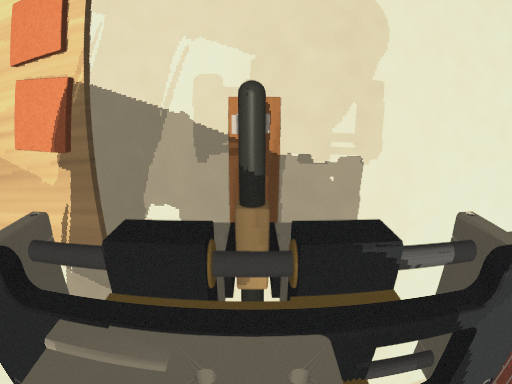

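The stick hangs straight above the clip in the picture, with its rod end at (252,85). Lowering it now.

Scaled: 0.045 m is 4.5, 0.002 m is 0.2.

```bash
echo '[0.2, 0.1, 2, 0, 0, 0, 0.2, 0.15, 4.5, 0, 0, 0, 0.2, 0.15, 6.2, 0, 0, 0, 0.2, 0.15, 6.8, 0, 0, 0, 0.2, 0.15, 6.8, 0, 0, 0, 0.2, 0.15, 6.8, 0, 0, 0]' | python3 drive.py && echo '[0, 0, 0.6, 0, 0, 0, 0, 0, 1.2, 0, 0, 0, 0, 0, 1.8, 0, 0, 0, 0, 0, 2.2, 0, 0, 0, 0, 0, 2.6, 0, 0, 0, 0, 0, 2.8, 0, 0, 0, 0, 0, 2.8, 0, 0, 0]' | python3 drive.py
```

```text
time_s: 8.13
tcp_pos: [0.4993, -0.3712, 0.0671]
eef_rot: [180.0, -0.0, 2.7]
contact_force: [1.1, -1.1, -0.9]
gripper_width: 0.0174
gripper_force: 35.0
time_s: 8.72
tcp_pos: [0.4989, -0.3715, 0.0387]
eef_rot: [180.0, -0.0, 2.7]
contact_force: [-0.2, 0.1, 0.3]
gripper_width: 0.0176
gripper_force: 34.8
```

The manual's scale: shifts go in cm and turns go in units of 5 degrees. Converting my numbers, 0.002 m is 0.2, 0.001 m is 0.1.

```bash
echo '[0, 0, 0.1, 0, 0, 0, 0, 0, 0.2, 0, 0, 0, 0, 0, 0.2, 0, 0, 0]' | python3 drive.py && echo '[0, 0, 0, 0, 0, 0, 0, 0, 0, 0, 0, 0, 0, 0, 0, 0, 0, 0, 0, 0, 0, 0, 0, 0]' | python3 drive.py 0.045 && echo '[0, 0, -2, 0, 0, 0, 0, 0, -5, 0, 0, 0, -2, 0, -9, 0, 0, 0, -5, 0, -13, 0, 0, 0, -8, 0, -16, 0, 0, 0, -8, 0, -17, 0, 0, 0, -8, 0, -17, 0, 0, 0, -8, 0, -17, 0, 0, 0]' | python3 drive.py && python3 - <<'E'
from h import *
c=cap('wrist');C=cloud(c,True);P0=C[(abs(C[...,1]+.37)<.035)&(C[...,0]>.39)&(C[...,0]<.61)&(c['z_map']>0)]
s=P0[(P0[:,2]>.047)&(P0[:,2]<.06)&(P0[:,1]<-.355)&(P0[:,1]>-.385)]
for lo,hi in((.40,.425),(.447,.47),(.475,.52),(.525,.548),(.57,.6)):
    g=P0[(P0[:,0]>lo)&(P0[:,0]<hi)&(P0[:,2]>.035)];print(lo,len(g),np.round(np.percentile(g,[3,50,97],axis=0),4).tolist() if len(g) else '')
r2=cv2.minAreaRect((P0[(P0[:,2]>.04)&((P0[:,0]<.428)|(P0[:,0]>.568)|((P0[:,0]>.445)&(P0[:,0]<.55)))][:,:2]*1000).astype(np.float32));print(r2)
top=P0[(P0[:,2]>.064)];print('prong/jaw y',np.round([np.percentile(top[(top[:,0]>a)&(top[:,0]<b)][:,1],[2,25,50,75,98]) for a,b in((.42,.45),(.545,.575))],3))
x0,y0=170,20;cv2.imwrite('pics/s1.png',cv2.resize(cv2.cvtColor(c['frame'][20:215,170:340],cv2.COLOR_RGB2BGR),None,fx=3,fy=3))
E
```

```text
time_s: 8.97
tcp_pos: [0.499, -0.3718, 0.0384]
eef_rot: [179.9, -0.0, 2.7]
contact_force: [-3.0, 4.5, 13.2]
gripper_width: 0.0176
gripper_force: 34.9
time_s: 9.3
tcp_pos: [0.4987, -0.3717, 0.0364]
eef_rot: [180.0, 0.0, 2.6]
contact_force: [0.3, -0.1, 0.0]
gripper_width: 0.0388
gripper_force: 0.0
time_s: 9.97
tcp_pos: [0.419, -0.3757, 0.2082]
eef_rot: [179.9, -0.2, 2.6]
contact_force: [-0.2, 0.5, -0.4]
gripper_width: 0.045
gripper_force: 0.0
0.4 1219 [[0.4101, -0.4016, 0.0487], [0.4182, -0.3721, 0.2538], [0.4247, -0.3486, 0.2709]]
0.447 8614 [[0.4472, -0.4038, 0.2774], [0.4515, -0.3709, 0.2911], [0.4598, -0.3366, 0.2986]]
0.475 693 [[0.4765, -0.3793, 0.0519], [0.498, -0.3713, 0.0535], [0.5188, -0.3632, 0.055]]
0.525 267 [[0.5256, -0.376, 0.0453], [0.5369, -0.3697, 0.0504], [0.5472, -0.3635, 0.0523]]
0.57 178 [[0.5704, -0.3745, 0.046], [0.5774, -0.3677, 0.0502], [0.5854, -0.3608, 0.0521]]
((497.40386962890625, -370.03875732421875), (69.97853088378906, 179.41937255859375), 89.95662689208984)
prong/jaw y [[-0.403 -0.385 -0.366 -0.349 -0.337]
 [-0.378 -0.375 -0.357 -0.354 -0.35 ]]
```

View pics/s1.png

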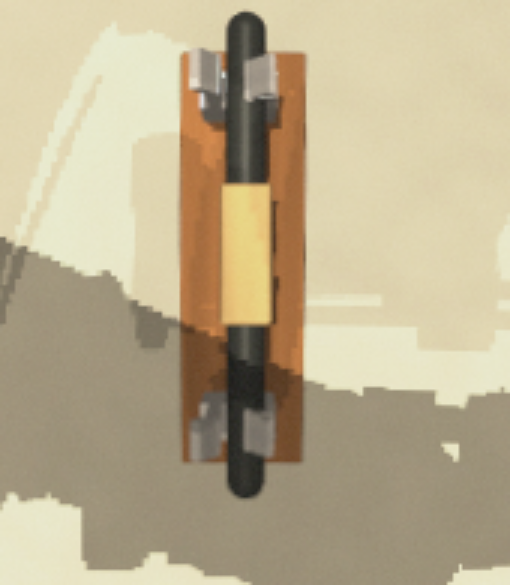

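The stick is seated: rod top at 0.052, and both jaws closed over it in the picture. Next is clamp 1.

```bash
python3 - <<'E'
from h import *
print(np.round(r.get_state()['joints'],1));print(delta([0.552,0.168,0.14],3.5),delta([0.552,0.168,0.14],92.6)[0])
E
```

```text
[-21.9  10.8 -15.5  -0.  -63.7 114.6]
(array([ 0.1579, -0.5366,  0.0667]), array([-3.000e-02, -5.000e-02,  8.913e+01])) [ 0.1579 -0.5366  0.0667]
```

Scaled: -0.475 m is -47.5, -0.44 m is -44, 42 degrees is 8.4.

```bash
echo '[1, -4, 0, 0, 0, 1.4, 2, -8, 0, 0, 0, 2.8, 3, -12, 0, 0, 0, 4.2, 4, -16, 0, 0, 0, 5.6, 5, -20, 0, 0, 0, 7, 6, -24, 0, 0, 0, 8.4, 7.5, -28, 0, 0, 0, 9.8, 9, -32, 0, 0, 0, 11.2, 10.5, -36, 0, 0, 0, 12.6, 12, -40, 0, 0, 0, 14, 13, -44, 1, 0, 0, 15.4, 14, -47.5, 2, 0, 0, 16.6]' | python3 drive.py && echo '[0, 0, 0, 0, 0, 0, 0, 0, 0, 0, 0, 0]' | python3 drive.py && python3 - <<'E'
from h import *
print(delta([0.552,0.168,0.14],3.5))
E
```

```text
time_s: 11.02
tcp_pos: [0.5249, 0.0594, 0.1943]
eef_rot: [179.9, -0.0, -74.2]
contact_force: [0.8, -1.5, -0.1]
gripper_width: 0.045
gripper_force: 0.0
time_s: 11.18
tcp_pos: [0.5242, 0.0591, 0.193]
eef_rot: [179.8, -0.0, -73.7]
contact_force: [-0.9, -0.6, -1.0]
gripper_width: 0.0453
gripper_force: 0.0
(array([-0.0968, -0.0575,  0.0527]), array([ 0.24, -0.06, 12.79]))
```

```bash
echo '[-3, -2, 0, 0, 0, 1.2, -6, -4, 1, 0, 0, 2.56, -9, -5.5, 3, 0, 0, 2.56, -9.7, -5.75, 5.2, 0, 0, 2.56, -9.7, -5.75, 5.2, 0, 0, 2.56, -9.7, -5.75, 5.2, 0, 0, 2.56]' | python3 drive.py && python3 - <<'E'
from h import *
c=cap('wrist','g1');C=cloud(c,True);hsv=cv2.cvtColor(c['frame'],cv2.COLOR_RGB2HSV)
m=(((hsv[...,0]<10)|(hsv[...,0]>170))&(hsv[...,1]>185)&(hsv[...,2]>60)&(C[...,2]>.05)&(C[...,2]<.12)&(c['z_map']>0)).astype(np.uint8)
n,L,st,ce=cv2.connectedComponentsWithStats(m)
for i in range(1,n):
    if st[i,4]<60: continue
    P=C[L==i];print(st[i],np.round(np.percentile(P,[2,50,98],axis=0),4).tolist(),np.round(np.polyfit(P[:,1],P[:,2],1),3),np.round(np.polyfit(P[:,1],P[:,0],1),3))
print(delta([0.552,0.168,0.06],3.5))
E
```

```text
time_s: 11.68
tcp_pos: [0.5518, 0.1652, 0.1414]
eef_rot: [179.8, -0.1, -86.6]
contact_force: [0.0, 0.3, -0.3]
gripper_width: 0.0447
gripper_force: 0.0
[246 167  15  70 939] [[0.5461, 0.1402, 0.0703], [0.5519, 0.1637, 0.0819], [0.5575, 0.1864, 0.0922]] [0.467 0.005] [-0.062  0.562]
[119 169  17  50 629] [[0.6499, 0.1464, 0.0707], [0.6549, 0.165, 0.0805], [0.6615, 0.1806, 0.0898]] [ 0.511 -0.004] [-0.099  0.671]
[366 169  14  51 589] [[0.4422, 0.1358, 0.0626], [0.4492, 0.1568, 0.0684], [0.4536, 0.175, 0.0732]] [0.198 0.037] [-0.023  0.452]
(array([-0.003 ,  0.0003,  0.0829]), array([ 0.1 , -0.09, -0.16]))
```

View pics/g1.png

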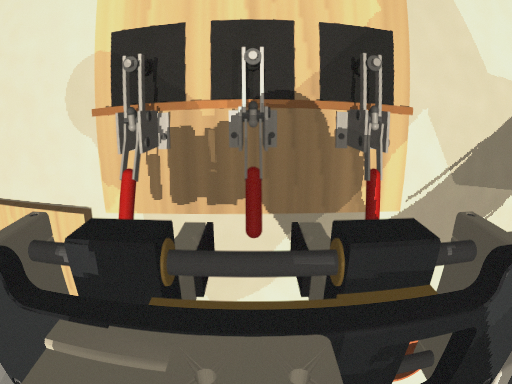

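Handle 1 is in line, with its grip at (253,202) between the fingers, about 25° above level. The handle on the right (lane 0) is nearly locked and has no tile.

Scaled: 0.06 m is 6, 0.085 m is 8.5.

```bash
echo '[-0.3, 0, 3, 0, 0, 0, -0.3, 0, 6, 0, 0, 0, -0.3, 0, 8, 0, 0, 0, -0.3, 0, 8.5, 0, 0, 0, -0.3, 0, 8.5, 0, 0, 0, -0.3, 0, 8.5, 0, 0, 0]' | python3 drive.py && echo '[0, 0, 0, 0, 0, 0, 0, 0, 0, 0, 0, 0, 0, 0, 0, 0, 0, 0, 0, 0, 0, 0, 0, 0, 0, 0, 0, 0, 0, 0]' | python3 drive.py 0 12
```

```text
time_s: 12.23
tcp_pos: [0.5538, 0.1689, 0.0601]
eef_rot: [-179.9, 0.0, -86.7]
contact_force: [-0.1, -0.1, 0.7]
gripper_width: 0.0448
gripper_force: 0.0
time_s: 12.65
tcp_pos: [0.5528, 0.1693, 0.0589]
eef_rot: [-180.0, 0.0, -86.7]
contact_force: [-6.1, 1.0, 3.0]
gripper_width: 0.0174
gripper_force: 3.8
```

```bash
echo '[0, 0, 0, 0, 0, 0, 0, 0, 0, 0, 0, 0, 0, 0, 0, 0, 0, 0]' | python3 drive.py
```

```text
time_s: 12.9
tcp_pos: [0.5505, 0.1694, 0.058]
eef_rot: [179.8, 0.0, -86.7]
contact_force: [-9.1, 5.0, 4.6]
gripper_width: 0.0125
gripper_force: 12.0
```

Scaled: 0.0278 m is 2.78, -0.0277 m is -2.77.

```bash
echo '[0.1, 0.1, -0.4, 0, 0, 0, 0.5, 0.2, -0.9, 0, 0, 0, 0.85, 0.2, -1.32, 0, 0, 0, 1.2, 0.2, -1.7, 0, 0, 0, 1.6, 0.2, -2.05, 0, 0, 0, 2.02, 0.2, -2.36, 0, 0, 0, 2.4, 0.2, -2.57, 0, 0, 0, 2.78, 0.2, -2.77, 0, 0, 0, 3.1, 0.2, -2.9, 0, 0, 0, 3.3, 0.2, -2.95, 0, 0, 0, 3.3, 0.2, -2.95, 0, 0, 0]' | python3 drive.py && echo '[0, 0, 0, 0, 0, 0, 0, 0, 0, 0, 0, 0, 0, 0, 0, 0, 0, 0]' | python3 drive.py 0.045 && echo '[0, 0, -3, 0, 0, 0, 0, 0, -7, 0, 0, 0, -2, 0, -10, 0, 0, 0, -4, 0, -12, 0, 0, 0, -4, 0, -12, 0, 0, 0, -4, 0, -12, 0, 0, 0]' | python3 drive.py && cat >> h.py <<'E'
def handles(c):
    C=cloud(c,True);hsv=cv2.cvtColor(c['frame'],cv2.COLOR_RGB2HSV)
    m=(((hsv[...,0]<10)|(hsv[...,0]>170))&(hsv[...,1]>185)&(hsv[...,2]>60)&(C[...,2]>.05)&(C[...,2]<.15)&(C[...,0]<.75)&(C[...,1]<.3)&(c['z_map']>0)).astype(np.uint8)
    n,L,st,ce=cv2.connectedComponentsWithStats(m)
    for i in range(1,n):
        if st[i,4]<60: continue
        P=C[L==i];print('handle',np.round(ce[i]),np.round(np.percentile(P,[2,50,98],axis=0),4).tolist(),'deg',np.round(np.degrees(np.arctan(np.polyfit(P[:,1],P[:,2],1)[0])),1))
E
python3 - <<'E'
from h import *
handles(cap('wrist'))
E
```

```text
time_s: 13.82
tcp_pos: [0.5526, 0.1357, 0.0887]
eef_rot: [-180.0, 0.0, -86.7]
contact_force: [-5.0, 4.5, 2.1]
gripper_width: 0.0125
gripper_force: 12.0
time_s: 14.07
tcp_pos: [0.5531, 0.1357, 0.0883]
eef_rot: [-179.9, -0.0, -86.7]
contact_force: [-0.5, -0.2, 0.4]
gripper_width: 0.0273
gripper_force: 0.0
time_s: 14.57
tcp_pos: [0.551, 0.177, 0.2093]
eef_rot: [-179.8, 0.1, -86.6]
contact_force: [-0.2, -0.2, -1.3]
gripper_width: 0.0445
gripper_force: 0.0
handle [254. 148.] [[0.5476, 0.1251, 0.0857], [0.5532, 0.1383, 0.115], [0.5585, 0.1503, 0.1283]] deg 61.1
handle [152. 171.] [[0.6495, 0.147, 0.0715], [0.6543, 0.1707, 0.0836], [0.6606, 0.1923, 0.0944]] deg 26.5
handle [351. 171.] [[0.4414, 0.1363, 0.0633], [0.4482, 0.1618, 0.0697], [0.4531, 0.1853, 0.0751]] deg 11.4
```

```bash
cat >> h.py <<'E'
PAD={1:np.array([.5597,.0442]),2:np.array([.6641,.0504])};BX=np.array([-.061,.998]);BY=np.array([-.998,-.061])
def tiles():
    c=r.capture('top');hsv=cv2.cvtColor(c['frame'],cv2.COLOR_RGB2HSV);m=cv2.inRange(hsv,(0,130,60),(14,255,255));C=cloud(c)
    m[(C[...,2]>.04)|(C[...,2]<.012)|(C[...,0]<.4)|(C[...,0]>.76)|(C[...,1]<-.25)|(C[...,1]>.12)]=0
    m=cv2.morphologyEx(m,cv2.MORPH_OPEN,np.ones((3,3)))
    n,L,st,ce=cv2.connectedComponentsWithStats(m)
    for i in range(1,n):
        if st[i,4]<100: continue
        w=np.array([ray(c,u,v,.024)[:2] for v,u in np.argwhere(L==i)]).astype(np.float32)*1000
        ct,sz,_=rc=cv2.minAreaRect(w);b=cv2.boxPoints(rc);e=b[1]-b[0];ct=np.array(ct)/1000
        print('tile',ct.round(4),np.round(sz,1),'ang',round(float((np.degrees(np.arctan2(e[1],e[0]))-3.5+45)%90-45),1),{k:np.round([(ct-p)@BX,(ct-p)@BY],4).tolist() for k,p in PAD.items() if abs((ct-p)@BY)<.06})
E
python3 - <<'E'
from h import *
tiles();print(delta([.5746,-.20,.09],3.5),delta([.5746,-.20,.016],3.5)[0])
E
```

```text
tile [ 0.6709 -0.1194] [81.4 79.8] ang 1.7 {2: [-0.1699, 0.0036]}
tile [ 0.5678 -0.1324] [78.4 80.4] ang -5.8 {1: [-0.1768, 0.0027]}
(array([ 0.3762, -0.0033,  0.1173]), array([ 0.07, -0.04, -0.21])) [ 0.3762 -0.0034  0.1913]
```

```bash
echo '[3.5, 0, 0, 0, 0, 0, 7.5, 0, 0, 0, 0, 0, 11.5, 0, 0, 0, 0, 0, 15.5, 0, 0, 0, 0, 0, 19.5, 0, 0, 0, 0, 0, 23.5, 0, 0, 0, 0, 0, 27.5, 0, 1, 0, 0, 0, 31.5, -0.3, 2, 0, 0, 0, 35, -0.3, 4, 0, 0, 0, 37.6, -0.3, 7, 0, 0, 0, 37.6, -0.3, 10, 0, 0, 0, 37.6, -0.3, 13, 0, 0, 0]' | python3 drive.py && echo '[0, 0, 0, 0, 0, 0, 0, 0, 0, 0, 0, 0]' | python3 drive.py && python3 - <<'E'
from h import *
print(delta([.5746,-.20,.016],3.5))
E
```

```text
time_s: 15.67
tcp_pos: [0.5731, -0.2018, 0.0751]
eef_rot: [179.9, 0.0, -86.9]
contact_force: [-0.6, 0.7, -0.4]
gripper_width: 0.0446
gripper_force: 0.0
time_s: 15.83
tcp_pos: [0.5728, -0.1999, 0.0758]
eef_rot: [179.7, 0.0, -86.8]
contact_force: [-0.0, -0.7, 0.1]
gripper_width: 0.0449
gripper_force: 0.0
(array([ 0.0003, -0.0022,  0.0598]), array([ 0.33,  0.01, -0.25]))
```

```bash
echo '[0, -0.2, 3, 0, 0, 0, 0, -0.2, 5, 0, 0, 0, 0, -0.2, 5.9, 0, 0, 0, 0, -0.2, 5.9, 0, 0, 0, 0, -0.2, 5.9, 0, 0, 0]' | python3 drive.py && echo '[-1, 0, 0, 0, 0, 0, -2.5, 0, 0, 0, 0, 0, -4, 0, 0, 0, 0, 0, -5.5, 0, 0, 0, 0, 0, -7, 0, 0, 0, 0, 0, -8.5, 0, 0, 0, 0, 0, -10, 0, 0, 0, 0, 0, -11.5, 0, 0, 0, 0, 0, -13, 0, 0, 0, 0, 0, -14, 0, 0, 0, 0, 0, -14.5, 0, 0, 0, 0, 0, -14.5, 0, 0, 0, 0, 0]' | python3 drive.py && python3 - <<'E'
from h import *
tiles();p=pose();print(p[0],(p[0][:2]-PAD[1])@BX,(p[0][:2]-PAD[1])@BY,delta([.5746,-.20,.016],3.5)[1])
E
```

```text
time_s: 16.25
tcp_pos: [0.5778, -0.199, 0.0203]
eef_rot: [-179.9, -0.0, -86.7]
contact_force: [0.9, -0.2, 0.6]
gripper_width: 0.045
gripper_force: 0.0
time_s: 17.25
tcp_pos: [0.5694, -0.0532, 0.0202]
eef_rot: [-179.9, 0.0, -86.6]
contact_force: [0.2, 0.2, 0.2]
gripper_width: 0.0449
gripper_force: 0.1
tile [ 0.6647 -0.1514] [23.  61.3] ang -6.1 {2: [-0.2014, 0.0117]}
tile [0.5521 0.0083] [58.7 72.9] ang -5.0 {1: [-0.0354, 0.0098]}
[ 0.56909951 -0.05371674  0.01973485] -0.0982942797017957 -0.003407791667050274 [-0.08  0.02 -0.15]
```

Scaled: -0.034 m is -3.4, -0.03 m is -3.

```bash
echo '[-0.8, 0, 0.3, 0, 0, 0, -1.8, 0, 0.3, 0, 0, 0, -2.6, 0, 0.3, 0, 0, 0, -3, 0, 0.3, 0, 0, 0, -3.4, 0, 0.3, 0, 0, 0, -3.4, 0, 0.3, 0, 0, 0]' | python3 drive.py && echo '[-0.3, 0, 0, 0, 0, 0, -0.6, 0, 0, 0, 0, 0, -0.6, 0, 0, 0, 0, 0, -0.6, 0, 0, 0, 0, 0]' | python3 drive.py && echo '[-0.3, 0, 0, 0, 0, 0, -0.6, 0, 0, 0, 0, 0, -0.6, 0, 0, 0, 0, 0, -0.6, 0, 0, 0, 0, 0]' | python3 drive.py
```

```text
time_s: 17.8
tcp_pos: [0.5665, -0.0196, 0.0158]
eef_rot: [180.0, 0.0, -86.7]
contact_force: [0.6, 0.4, 0.6]
gripper_width: 0.0449
gripper_force: 0.0
time_s: 18.13
tcp_pos: [0.5663, -0.0142, 0.0158]
eef_rot: [-180.0, 0.0, -86.7]
contact_force: [-0.0, -0.1, -0.7]
gripper_width: 0.0451
gripper_force: 0.0
time_s: 18.47
tcp_pos: [0.566, -0.0081, 0.0159]
eef_rot: [-180.0, 0.0, -86.7]
contact_force: [-0.5, -0.4, -0.3]
gripper_width: 0.0453
gripper_force: 0.0
```

```bash
python3 - <<'E'
from h import *
c=cap('wrist','p1');C=cloud(c,True)
m=(abs(C[...,2]-.0235)<.0025)&(c['z_map']>0)&(abs(C[...,0]-.565)<.06)&(C[...,1]>-.1)&(C[...,1]<.1)
P=C[m];print(len(P),np.round(np.percentile(P,[1,50,99],axis=0),4).tolist())
E
```

```text
2562 [[0.5317, -0.0206, 0.0215], [0.5644, 0.0227, 0.0236], [0.6016, 0.0337, 0.0254]]
```

View pics/p1.png

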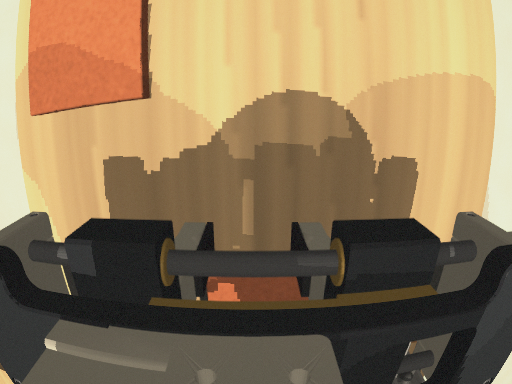

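The tile is visible just ahead of the fingers at (250,288), so I'll keep pushing until it meets the stop.

```bash
echo '[-0.3, 0, 0, 0, 0, 0, -0.5, 0, 0, 0, 0, 0, -0.5, 0, 0, 0, 0, 0, -0.5, 0, 0, 0, 0, 0]' | python3 drive.py | grep -E 'pos|contact' ; echo '[-0.2, 0, 0, 0, 0, 0, -0.3, 0, 0, 0, 0, 0, -0.3, 0, 0, 0, 0, 0]' | python3 drive.py| grep -E 'pos|contact'; echo '[-0.2, 0, 0, 0, 0, 0, -0.3, 0, 0, 0, 0, 0, -0.3, 0, 0, 0, 0, 0]' | python3 drive.py| grep -E 'pos|contact'
```

```text
tcp_pos: [0.566, -0.007, 0.0165]
contact_force: [6.7, -23.5, 1.1]
tcp_pos: [0.5658, -0.0065, 0.0168]
contact_force: [8.3, -39.7, 2.2]
tcp_pos: [0.5657, -0.0061, 0.0171]
contact_force: [13.7, -53.9, 3.1]
```

At the stop. Back off and check.

```bash
echo '[2, 0, 0, 0, 0, 0, 5, 0, 0, 0, 0, 0, 8, 0, -3, 0, 0, 0, 10, 0, -7, 0, 0, 0, 10, 0, -11, 0, 0, 0, 10, 0, -15, 0, 0, 0, 10, 0, -18, 0, 0, 0, 8, 0, -19, 0, 0, 0, 8, 0, -19, 0, 0, 0, 8, 0, -19, 0, 0, 0]' | python3 drive.py|head -2 ; python3 - <<'E'
from h import *
tiles()
c=cap('wrist','q1');C=cloud(c,True)
m=(abs(C[...,2]-.0235)<.0025)&(c['z_map']>0)&(abs(C[...,0]-.565)<.06)&(C[...,1]>-.02)&(C[...,1]<.1)
P=C[m];print(len(P),np.round(np.percentile(P,[1,50,99],axis=0),4).tolist())
handles(c);print(delta([.552,.14,.2],3.5))
E
```

```text
time_s: 20.18
tcp_pos: [0.57, -0.0766, 0.2067]
tile [0.553  0.0361] [62.1 79.6] ang -5.2 {1: [-0.0077, 0.0072]}
1598 [[0.5132, 0.0021, 0.0216], [0.5532, 0.0207, 0.0235], [0.5926, 0.0836, 0.0252]]
(array([-0.2178,  0.0047,  0.005 ]), array([ 0.09,  0.01, -0.19]))
```

View pics/q1.png

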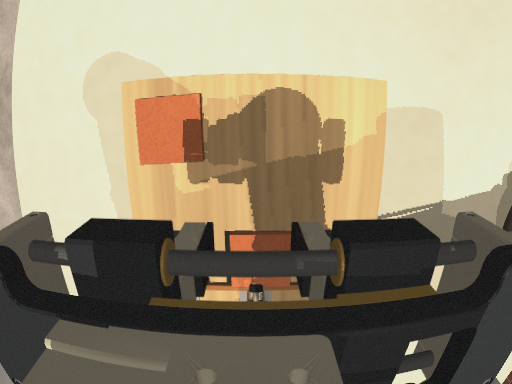

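The tile is at the pad at (258,258), partly hidden. I'll view it from over the handle.

Scaled: -0.25 m is -25, -0.235 m is -23.5.

```bash
echo '[-3.5, 0, 0, 0, 0, 0, -7.5, 0.2, 0, 0, 0, 0, -11.5, 0.4, 0, 0, 0, 0, -15.5, 0.4, 0, 0, 0, 0, -19.5, 0.4, 0, 0, 0, 0, -23.5, 0.4, 0, 0, 0, 0, -25, 0.4, 0, 0, 0, 0, -25, 0.4, 0, 0, 0, 0, -25, 0.4, 0, 0, 0, 0]' | python3 drive.py|head -2 ; cat >> h.py <<'E'
def wtile(c,pad):
    C=cloud(c,True);hsv=cv2.cvtColor(c['frame'],cv2.COLOR_RGB2HSV);p=PAD[pad]
    m=(abs(C[...,2]-.0235)<.003)&(c['z_map']>0)&(abs(C[...,0]-p[0])<.07)&(abs(C[...,1]-p[1])<.07)&(hsv[...,0]<14)&(hsv[...,1]>130)
    P=C[m];rc=cv2.minAreaRect((P[:,:2]*1000).astype(np.float32));b=cv2.boxPoints(rc);e=b[1]-b[0];ct=np.array(rc[0])/1000
    q=np.stack([(P[:,:2]-p)@BX,(P[:,:2]-p)@BY],1)
    print('wtile',pad,len(P),ct.round(4),np.round(rc[1],1),'ang',round(float((np.degrees(np.arctan2(e[1],e[0]))-3.5+45)%90-45),1),'rel',np.round([(ct-p)@BX,(ct-p)@BY],4),'extent',np.round(np.percentile(q,[1,99],axis=0),4).tolist())
E
python3 - <<'E'
from h import *
c=cap('wrist','q2');wtile(c,1);handles(c)
C=cloud(c,True);hsv=cv2.cvtColor(c['frame'],cv2.COLOR_RGB2HSV)
E
```

```text
time_s: 21.03
tcp_pos: [0.5509, 0.1724, 0.2044]
wtile 1 4160 [0.5618 0.047 ] [136.4  87.6] ang -0.4 rel [ 0.0026 -0.0022] extent [[-0.0394, -0.0322], [0.0416, 0.0466]]
handle [253. 154.] [[0.5478, 0.1247, 0.0846], [0.5534, 0.1383, 0.1142], [0.5587, 0.1502, 0.1285]] deg 62.0
handle [149. 177.] [[0.6496, 0.1469, 0.0714], [0.6547, 0.1708, 0.0836], [0.6617, 0.1917, 0.0944]] deg 26.5
handle [351. 177.] [[0.4414, 0.1365, 0.0635], [0.4482, 0.1623, 0.0697], [0.4532, 0.1853, 0.0752]] deg 11.5
```

View pics/q2.png

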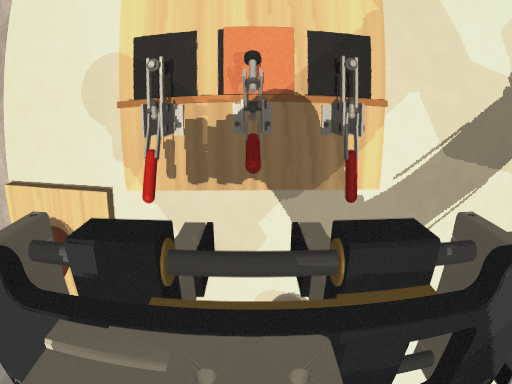

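Tile 1 sits square at the stop, about 7 mm off laterally, which is inside the 12 mm allowance. Now I'll lock handle 1.

```bash
python3 - <<'E'
from h import *
print(delta([.553,.136,.0885],3.5))
E
```

```text
(array([ 3.550e-02, -1.000e-04,  1.162e-01]), array([ 0.12, -0.07, -0.18]))
```

Scaled: 0.116 m is 11.6, 0.114 m is 11.4.

```bash
echo '[1.8, 0, 1, 0, 0, 0, 3.55, 0, 3, 0, 0, 0, 3.55, 0, 6.5, 0, 0, 0, 3.55, 0, 9.5, 0, 0, 0, 3.55, 0, 11.4, 0, 0, 0, 3.55, 0, 11.6, 0, 0, 0, 3.55, 0, 11.6, 0, 0, 0, 3.55, 0, 11.6, 0, 0, 0]' | python3 drive.py && echo '[0, 0, 0, 0, 0, 0, 0, 0, 0, 0, 0, 0, 0, 0, 0, 0, 0, 0, 0, 0, 0, 0, 0, 0, 0, 0, 0, 0, 0, 0, 0, 0, 0, 0, 0, 0, 0, 0, 0, 0, 0, 0, 0, 0, 0, 0, 0, 0]' | python3 drive.py 0 25
```

```text
time_s: 21.75
tcp_pos: [0.5544, 0.1361, 0.0909]
eef_rot: [-179.9, -0.0, -86.7]
contact_force: [-0.1, -0.2, 1.1]
gripper_width: 0.0453
gripper_force: 0.0
time_s: 22.42
tcp_pos: [0.5525, 0.1367, 0.0902]
eef_rot: [179.9, -0.0, -86.7]
contact_force: [-6.3, 1.1, 5.6]
gripper_width: 0.0119
gripper_force: 25.0
```

```bash
echo '[-0.5, 0, 0.2, 0, 0, 0, -1.03, 0, 0.48, 0, 0, 0, -1.86, 0, 1.06, 0, 0, 0, -2.57, 0, 1.77, 0, 0, 0, -3.15, 0, 2.6, 0, 0, 0, -3.58, 0, 3.52, 0, 0, 0, -3.84, 0, 4.49, 0, 0, 0, -3.9, 0, 5.1, 0, 0, 0, -3.9, 0, 5.3, 0, 0, 0, -3.9, 0, 5.3, 0, 0, 0]' | python3 drive.py; python3 - <<'E'
from h import *
c=cap('wrist');handles(c)
E
```

```text
time_s: 23.25
tcp_pos: [0.5502, 0.1759, 0.0389]
eef_rot: [179.9, -0.0, -86.6]
contact_force: [-13.2, 2.1, 22.4]
gripper_width: 0.0119
gripper_force: 25.0
handle [ 56. 215.] [[0.65, 0.1454, 0.0689], [0.6533, 0.1565, 0.0752], [0.6604, 0.1686, 0.0812]] deg 18.7
handle [253. 221.] [[0.5461, 0.1418, 0.0608], [0.5523, 0.156, 0.0656], [0.5577, 0.1692, 0.0691]] deg 9.2
handle [440. 218.] [[0.4441, 0.135, 0.0609], [0.4505, 0.1501, 0.0665], [0.4541, 0.1632, 0.0705]] deg 8.4
handle [433. 274.] [[0.4437, 0.176, 0.0679], [0.449, 0.1814, 0.0735], [0.4521, 0.1868, 0.0755]] deg -1.8
handle [253. 285.] [[0.5446, 0.1837, 0.0683], [0.5502, 0.1881, 0.0716], [0.5558, 0.1932, 0.0735]] deg 3.4
```

Locked. Release, rise, move above handle 2 and look.

Scaled: -0.006 m is -0.6, -0.004 m is -0.4.

```bash
echo '[0, 0, -0.4, 0, 0, 0, 0, 0, -0.6, 0, 0, 0, 0, 0, -0.6, 0, 0, 0, 0, 0, -0.6, 0, 0, 0]' | python3 drive.py 0.045 >/dev/null && echo '[0, 0, -3, 0, 0, 0, 0, 0, -7, 0, 0, 0, 0, 0, -11, 0, 0, 0, 0, -3, -14, 0, 0, 0, 0, -6.5, -15, 0, 0, 0, 0, -9.5, -15, 0, 0, 0, 0, -10.3, -15, 0, 0, 0, 0, -10.3, -15, 0, 0, 0, 0, -10.3, -15, 0, 0, 0]' | python3 drive.py | head -2; python3 - <<'E'
from h import *
c=cap('wrist');handles(c);wtile(c,1);tiles()
print(delta([.6547,.174,.0585],3.5))
E
```

```text
time_s: 24.38
tcp_pos: [0.6537, 0.181, 0.1913]
handle [251. 176.] [[0.6508, 0.1468, 0.0712], [0.6565, 0.1706, 0.0842], [0.662, 0.1921, 0.0944]] deg 27.0
handle [353. 177.] [[0.5473, 0.1432, 0.0618], [0.5531, 0.1683, 0.0679], [0.5579, 0.1927, 0.0727]] deg 9.8
handle [437. 178.] [[0.4427, 0.1365, 0.0622], [0.4495, 0.1622, 0.0692], [0.4539, 0.1859, 0.0749]] deg 10.7
wtile 1 3931 [0.5622 0.0476] [139.3  87.3] ang 0.5 rel [ 0.0033 -0.0027] extent [[-0.0393, -0.0325], [0.0421, 0.0467]]
tile [ 0.6711 -0.1198] [80.8 80.8] ang 1.7 {2: [-0.1703, 0.0034]}
tile [0.542  0.0465] [103.7  88.6] ang -0.4 {1: [0.0034, 0.0175]}
(array([ 0.0073, -0.0013,  0.1337]), array([ 0.08, -0.03, -0.21]))
```

```bash
echo '[0.4, -0.3, 3, 0, 0, 0, 0.73, -0.3, 7, 0, 0, 0, 0.73, -0.3, 10.5, 0, 0, 0, 0.73, -0.3, 12.7, 0, 0, 0, 0.73, -0.3, 13.25, 0, 0, 0, 0.73, -0.3, 13.25, 0, 0, 0, 0.73, -0.3, 13.25, 0, 0, 0]' | python3 drive.py | head -2 && echo '[0, 0, 0, 0, 0, 0, 0, 0, 0, 0, 0, 0, 0, 0, 0, 0, 0, 0, 0, 0, 0, 0, 0, 0, 0, 0, 0, 0, 0, 0, 0, 0, 0, 0, 0, 0, 0, 0, 0, 0, 0, 0, 0, 0, 0, 0, 0, 0]' | python3 drive.py 0 12
```

```text
time_s: 25.07
tcp_pos: [0.6581, 0.1749, 0.0619]
time_s: 25.73
tcp_pos: [0.6554, 0.1748, 0.0601]
eef_rot: [179.8, 0.0, -86.7]
contact_force: [-8.0, 3.4, 4.4]
gripper_width: 0.0125
gripper_force: 12.0
```

Same upward arc as before.

Scaled: 0.033 m is 3.3, 0.031 m is 3.1.

```bash
echo '[0.1, 0.1, -0.4, 0, 0, 0, 0.5, 0.2, -0.9, 0, 0, 0, 0.85, 0.2, -1.32, 0, 0, 0, 1.2, 0.2, -1.7, 0, 0, 0, 1.6, 0.2, -2.05, 0, 0, 0, 2.02, 0.2, -2.36, 0, 0, 0, 2.4, 0.2, -2.57, 0, 0, 0, 2.78, 0.2, -2.77, 0, 0, 0, 3.1, 0.2, -2.85, 0, 0, 0, 3.3, 0.2, -2.9, 0, 0, 0, 3.3, 0.2, -2.9, 0, 0, 0]' | python3 drive.py|head -4 && echo '[0, 0, 0, 0, 0, 0, 0, 0, 0, 0, 0, 0, 0, 0, 0, 0, 0, 0]' | python3 drive.py 0.045 >/dev/null && echo '[0, 0, -3, 0, 0, 0, 0, 0, -7, 0, 0, 0, -2, 0, -10, 0, 0, 0, -4, 0, -12, 0, 0, 0, -4, 0, -12, 0, 0, 0, -4, 0, -12, 0, 0, 0]' | python3 drive.py|head -2
python3 - <<'E'
from h import *
handles(cap('wrist'));tiles();print(delta([.6793,-.195,.2],3.5),delta([.6793,-.195,.016],3.5)[0])
E
```

```text
time_s: 26.65
tcp_pos: [0.6575, 0.141, 0.0903]
eef_rot: [-180.0, 0.0, -86.7]
contact_force: [-4.6, 3.3, 2.1]
time_s: 27.4
tcp_pos: [0.6559, 0.1822, 0.2111]
handle [254. 147.] [[0.6526, 0.1307, 0.0855], [0.6581, 0.1435, 0.1157], [0.6633, 0.1548, 0.129]] deg 62.6
handle [350. 172.] [[0.5464, 0.1432, 0.0626], [0.5528, 0.1689, 0.0679], [0.558, 0.1928, 0.0727]] deg 9.5
handle [430. 174.] [[0.4429, 0.1365, 0.0627], [0.4496, 0.1622, 0.0692], [0.4542, 0.1854, 0.0754]] deg 10.8
tile [ 0.671  -0.1197] [80.9 80.1] ang 1.3 {2: [-0.1702, 0.0035]}
tile [0.5535 0.0472] [85.5 88.7] ang -1.2 {1: [0.0034, 0.006]}
(array([ 0.3766, -0.003 ,  0.0087]), array([ 0.07, -0.03, -0.21])) [ 0.3765 -0.0032  0.1927]
```

```bash
echo '[3.5, 0, 0, 0, 0, 0, 7.5, 0, 0, 0, 0, 0, 11.5, 0, 0, 0, 0, 0, 15.5, 0, 0, 0, 0, 0, 19.5, 0, 0, 0, 0, 0, 23.5, 0, 0, 0, 0, 0, 27.5, 0, 1, 0, 0, 0, 31.5, -0.3, 2, 0, 0, 0, 35, -0.3, 4, 0, 0, 0, 37.8, -0.3, 7, 0, 0, 0, 37.8, -0.3, 10, 0, 0, 0, 37.8, -0.3, 13, 0, 0, 0]' | python3 drive.py>/dev/null && echo '[0, 0, 0, 0, 0, 0, 0, 0, 0, 0, 0, 0]' | python3 drive.py|head -3 && python3 - <<'E'
from h import *
tiles();print(delta([.6793,-.195,.016],3.5))
E
```

```text
time_s: 28.67
tcp_pos: [0.6777, -0.1967, 0.0768]
eef_rot: [179.7, 0.0, -86.8]
tile [ 0.6726 -0.1337] [80.2 56.3] ang 0.3 {2: [-0.1843, 0.0028]}
(array([-0.0016,  0.0001,  0.0633]), array([ 0.1 , -0.03, -0.2 ]))
```

Scaled: 0.062 m is 6.2, 0.05 m is 5.

```bash
echo '[0, 0, 3, 0, 0, 0, 0, 0, 5, 0, 0, 0, 0, 0, 6.2, 0, 0, 0, 0, 0, 6.2, 0, 0, 0, 0, 0, 6.2, 0, 0, 0]' | python3 drive.py|head -2 && echo '[-1, 0, 0, 0, 0, 0, -2.5, 0, 0, 0, 0, 0, -4, 0, 0, 0, 0, 0, -5.5, 0, 0, 0, 0, 0, -7, 0, 0, 0, 0, 0, -8.5, 0, 0, 0, 0, 0, -10, 0, 0, 0, 0, 0, -11.5, 0, 0, 0, 0, 0, -13, 0, 0, 0, 0, 0, -14, 0, 0.1, 0, 0, 0, -14.5, 0, 0.2, 0, 0, 0, -14.5, 0, 0.2, 0, 0, 0]' | python3 drive.py|head -4; echo '[-1, 0, 0, 0, 0, 0, -1.8, 0, 0.1, 0, 0, 0, -2.6, 0, 0.1, 0, 0, 0, -3, 0, 0.1, 0, 0, 0, -3.4, 0, 0.1, 0, 0, 0, -3.4, 0, 0.1, 0, 0, 0]' | python3 drive.py|head -4
```

```text
time_s: 29.13
tcp_pos: [0.6807, -0.1958, 0.0188]
time_s: 30.13
tcp_pos: [0.6734, -0.05, 0.0185]
eef_rot: [-179.8, -0.1, -86.5]
contact_force: [0.3, -2.5, 2.9]
time_s: 30.63
tcp_pos: [0.6693, -0.0159, 0.0141]
eef_rot: [180.0, 0.0, -86.7]
contact_force: [0.5, -0.1, 0.6]
```

Scaled: -0.012 m is -1.2, -0.008 m is -0.8.

```bash
echo '[-0.4, 0, -0.2, 0, 0, 0, -0.8, 0, -0.2, 0, 0, 0, -1.2, 0, -0.2, 0, 0, 0, -1.2, 0, -0.2, 0, 0, 0, -1.2, 0, -0.2, 0, 0, 0]' | python3 drive.py | grep -E 'pos|contact' ; echo '[-0.2, 0, 0, 0, 0, 0, -0.4, 0, 0, 0, 0, 0, -0.4, 0, 0, 0, 0, 0]' | python3 drive.py| grep -E 'pos|contact'; echo '[-0.2, 0, 0, 0, 0, 0, -0.3, 0, 0, 0, 0, 0, -0.3, 0, 0, 0, 0, 0]' | python3 drive.py| grep -E 'pos|contact'
```

```text
tcp_pos: [0.6689, -0.0049, 0.0163]
contact_force: [0.4, 0.4, -0.7]
tcp_pos: [0.6687, -0.0012, 0.0164]
contact_force: [-0.7, -0.8, -0.4]
tcp_pos: [0.6689, -0.0007, 0.0168]
contact_force: [2.9, -12.2, -0.1]
```

Scaled: -0.003 m is -0.3, -0.002 m is -0.2.

```bash
echo '[-0.2, 0, 0, 0, 0, 0, -0.3, 0, 0, 0, 0, 0, -0.3, 0, 0, 0, 0, 0]' | python3 drive.py| grep -E 'pos|contact'; echo '[2, 0, 0, 0, 0, 0, 5, 0, 0, 0, 0, 0, 8, 0, -3, 0, 0, 0, 10, 0, -7, 0, 0, 0, 10, 0, -11, 0, 0, 0, 10, 0, -15, 0, 0, 0, 10, 0, -18, 0, 0, 0, 8, 0, -19, 0, 0, 0, 5, 0, -19, 0, 0, 0, 2, 0.3, -19, 0, 0, 0, -2, 0.6, -19, 0, 0, 0, -6, 1, -19, 0, 0, 0]' | python3 drive.py|head -2;  echo '[-3, 0.2, 0, 0, 0, 0, -7, 0.2, 0, 0, 0, 0, -10, 0.2, 0, 0, 0, 0, -10, 0.2, 0, 0, 0, 0, -10, 0.2, 0, 0, 0, 0]' | python3 drive.py|head -2
python3 - <<'E'
from h import *
c=cap('wrist');wtile(c,2);wtile(c,1);handles(c);tiles();print(delta([.6578,.1425,.0885],3.5))
E
```

```text
tcp_pos: [0.6689, -0.0004, 0.0172]
contact_force: [5.5, -24.3, 0.7]
time_s: 32.8
tcp_pos: [0.6545, 0.0652, 0.2066]
time_s: 33.22
tcp_pos: [0.6467, 0.1659, 0.2062]
wtile 2 4191 [0.6572 0.0532] [131.1  86.7] ang -0.1 rel [0.0033 0.0067] extent [[-0.0389, -0.0383], [0.0401, 0.0409]]
wtile 1 4170 [0.5637 0.0473] [136.9  86.9] ang 0.2 rel [ 0.0029 -0.0042] extent [[-0.0395, -0.0703], [0.0401, 0.046]]
handle [242. 166.] [[0.6525, 0.1307, 0.0846], [0.6579, 0.1428, 0.1159], [0.6634, 0.1545, 0.1292]] deg 63.9
handle [341. 187.] [[0.5465, 0.1429, 0.0622], [0.5529, 0.1679, 0.0679], [0.5578, 0.1918, 0.073]] deg 10.0
handle [423. 188.] [[0.4425, 0.1361, 0.0626], [0.4496, 0.1624, 0.069], [0.4539, 0.1857, 0.0746]] deg 10.6
tile [0.6613 0.0543] [89.4 87.5] ang 0.4 {2: [0.0041, 0.0026]}
tile [0.5521 0.0476] [83.5 88.3] ang 0.1 {1: [0.0039, 0.0074]}
(array([ 0.0218, -0.0096,  0.1178]), array([ 0.02, -0.  , -0.19]))
```

Scaled: 0.117 m is 11.7, 0.114 m is 11.4.

```bash
echo '[1, -0.5, 1, 0, 0, 0, 2.18, -0.96, 3, 0, 0, 0, 2.18, -0.96, 6.5, 0, 0, 0, 2.18, -0.96, 9.5, 0, 0, 0, 2.18, -0.96, 11.4, 0, 0, 0, 2.18, -0.96, 11.7, 0, 0, 0, 2.18, -0.96, 11.7, 0, 0, 0, 2.18, -0.96, 11.7, 0, 0, 0]' | python3 drive.py|head -2 && echo '[0, 0, 0, 0, 0, 0, 0, 0, 0, 0, 0, 0, 0, 0, 0, 0, 0, 0, 0, 0, 0, 0, 0, 0, 0, 0, 0, 0, 0, 0, 0, 0, 0, 0, 0, 0, 0, 0, 0, 0, 0, 0, 0, 0, 0, 0, 0, 0]' | python3 drive.py 0 25
```

```text
time_s: 33.98
tcp_pos: [0.659, 0.1418, 0.0904]
time_s: 34.65
tcp_pos: [0.6573, 0.1427, 0.0898]
eef_rot: [180.0, 0.0, -86.7]
contact_force: [-4.3, 1.9, 5.4]
gripper_width: 0.0125
gripper_force: 25.0
```

```bash
echo '[-0.5, 0, 0.2, 0, 0, 0, -1.03, 0, 0.48, 0, 0, 0, -1.86, 0, 1.06, 0, 0, 0, -2.57, 0, 1.77, 0, 0, 0, -3.15, 0, 2.6, 0, 0, 0, -3.58, 0, 3.52, 0, 0, 0, -3.84, 0, 4.49, 0, 0, 0, -3.9, 0, 5.1, 0, 0, 0, -3.9, 0, 5.3, 0, 0, 0, -3.9, 0, 5.3, 0, 0, 0]' | python3 drive.py; echo '[0, 0, -0.4, 0, 0, 0, 0, 0, -0.6, 0, 0, 0, 0, 0, -0.6, 0, 0, 0, 0, 0, -0.6, 0, 0, 0]' | python3 drive.py 0.045 >/dev/null && echo '[0, 0, -3, 0, 0, 0, 0, 0, -7, 0, 0, 0, 0, 1, -11, 0, 0, 0, 0, 4, -14, 0, 0, 0, 0, 5, -15, 0, 0, 0, 0, 5, -15, 0, 0, 0, 0, 5, -15, 0, 0, 0]' | python3 drive.py | head -2; python3 - <<'E'
from h import *
c=cap('wrist','f1');handles(c);wtile(c,1);wtile(c,2);tiles()
C=cloud(r.capture('top'))
E
```

```text
time_s: 35.48
tcp_pos: [0.655, 0.1827, 0.0382]
eef_rot: [180.0, 0.0, -86.6]
contact_force: [-11.2, 5.0, 15.3]
gripper_width: 0.0123
gripper_force: 25.0
time_s: 36.4
tcp_pos: [0.6058, 0.1788, 0.1932]
handle [203. 176.] [[0.6498, 0.1496, 0.0623], [0.6552, 0.1745, 0.068], [0.661, 0.1993, 0.0729]] deg 9.9
handle [308. 176.] [[0.5465, 0.1432, 0.0621], [0.5526, 0.1685, 0.068], [0.5579, 0.1929, 0.0729]] deg 9.9
handle [401. 177.] [[0.4422, 0.1364, 0.0628], [0.4493, 0.1625, 0.0692], [0.4536, 0.1861, 0.0751]] deg 11.0
wtile 1 4768 [0.5622 0.0474] [138.3  87.1] ang 0.1 rel [ 0.003  -0.0027] extent [[-0.0395, -0.0703], [0.0411, 0.0463]]
wtile 2 4398 [0.6567 0.0538] [131.   87.2] ang 0.3 rel [0.0038 0.0072] extent [[-0.0385, -0.038], [0.0402, 0.0407]]
tile [0.6609 0.0551] [82.7 86.4] ang 0.4 {2: [0.0049, 0.0029]}
tile [0.5475 0.048 ] [113.8  89.5] ang 0.4 {1: [0.0045, 0.012]}
```

View pics/f1.png

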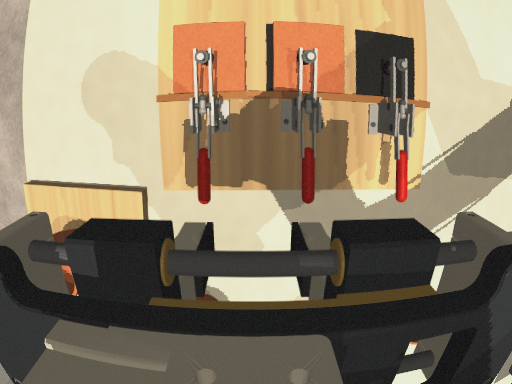

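Both handles read 9.9° (locked) with the feet on the tiles, at (203,57) and (308,57). I'll recheck the stick and the tile 1 margin before handing in.

```bash
python3 - <<'E'
from h import *
c=r.capture('top');C=cloud(c)
g=C[(C[...,2]>.044)&(C[...,2]<.062)&(C[...,0]>.38)&(C[...,0]<.62)&(abs(C[...,1]+.37)<.03)]
print('stick',len(g),cv2.minAreaRect((g[:,:2]*1000).astype(np.float32)),np.median(g[:,2]))
w=r.capture('wrist');C=cloud(w,True);hsv=cv2.cvtColor(w['frame'],cv2.COLOR_RGB2HSV);p=PAD[1]
q=np.stack([(C[...,:2]-p)@BX,(C[...,:2]-p)@BY],-1);b=(abs(q[...,0])<.025)&(w['z_map']>0)
t=b&(abs(C[...,2]-.0235)<.003)&(hsv[...,1]>130)&(hsv[...,0]<14)&(abs(q[...,1])<.055);d=b&(hsv[...,2]<55)&(q[...,1]<-.02)&(q[...,1]>-.055)&(C[...,2]<.016)
print('tile1 across',np.percentile(q[t][:,1],[.5,99.5]),'bare pad',np.percentile(q[d][:,1],[1,99]))
s=r.get_state();print(s['time_s'],s['contact_force'],s['gripper_force'])
E
```

```text
stick 282 ((497.7397766113281, -367.91717529296875), (174.66787719726562, 26.056121826171875), 2.7253732681274414) 0.05178419847470139
tile1 across [-0.03192419  0.04650936] bare pad [-0.03886596 -0.03309772]
36.65 [ 0.64848719 -1.31497812 -0.09380586] 0.0
```

```bash
python3 -c "
from plant import r
print(r.close_job())"
```

```text
the job is handed in; nothing more can be done
None
```

I handed the job in after about 37 s of robot time: the stick is seated in the clip with both jaws closed over it, and both tiles present are square at the stop and locked (middle-lane tile about 7 mm off centre, 12 mm allowed). I couldn't read the foot force directly, and no verdict came back.

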